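# Load the filter plates into the drying rack and lock the keeper bracket

### The job

Lift the keeper bracket in front of the drying rack off its short stud and swing it aside about its tall bolt. Slide every filter plate that lies on the bench flat and fully home into a slot of its own, then swing the bracket back until its slot has dropped fully down over the short stud, so that its post keeps the plates in. Leave the other things on the bench alone.

Things in the scene. Friction and masses are not known exactly. Their poses are not given: they have to be found in the camera images.
- rack: Fixed rack, 142 mm high: three horizontal slots one above the other, open to its own -x (roughly world -y). Origin: on the bench under a home plate's disc centre. Cheeks from x -20 to +34 mm, 86 mm wide outside. Slots 70 mm wide, 15 mm high, floors at z 30, 74, 118 mm; a lip 3 mm high in each front corner, behind which the disc drops. A loaded plate's lug covers the lug below: fill from the bottom up. Back wall 2 mm behind home.
- slot0 (a point): Point on the floor of the lowest slot of the rack, where the origin of a plate lies when that plate is fully home; axes as the rack.
- slot1 (a point): Point on the floor of the middle slot of the rack, where the origin of a plate lies when that plate is fully home; axes as the rack.
- slot2 (a point): Point on the floor of the highest slot of the rack, where the origin of a plate lies when that plate is fully home; axes as the rack.
- pivot_bolt (a point): Axis of the tall bolt (10 mm thick) about which the bracket swings, at the washer face on which the strap rests, 14 mm above the bench; x -40, y -90 mm from the rack's origin, on an ear 10 mm high. Its head lets the strap rise at most 32 mm. Same axes as the rack.
- short_stud (a point): Axis of the short upright stud (10 mm thick, rising 14 mm above this point) at its washer face, 14 mm above the bench; x -40, y -56 mm from the rack's origin. The locked bracket's slot lies round it and its strap rests here.
- bracket: Loose steel bracket, 0.3 kg: flat strap 5 x 32 x 95 mm with a 14 mm hole on the pivot bolt, a slot 24 mm along by 14 mm across it, and a square post 14 x 14 mm at the end. Origin: hole centre on the strap's underside; x from hole to post (slot at 34, post at 68 mm), z up. Starts locked, x along the rack's +y. The post's foot, 14 mm below the strap, stands on the bench when level.
- bracket_slot (a point): Centre of the bracket's slot on the strap's underside; lies on the short stud's point when locked. To open: raise the bracket over 14 mm, swing it counterclockwise seen from above by 115 to 130 degrees (less leaves the tall post in the way of a hand loading plates) and set it down.
- post_top (a point): Centre of the top face of the bracket's upright post, 178 mm above the bench and 36 mm above the rack when the bracket is level. Grip the post here from above: fingers reaching 28 mm down it are still above the rack. Axes as the bracket.
- plate0: Flat steel filter plate, 0.15 kg: disc 64 mm across, 6 mm thick, with a flat handle (12 x 5 mm) carrying an upright black grip lug: 10 mm thick across the handle, 22 mm long, 5 to 35 mm above the underside. Origin: centre of the disc's underside, z up; handle along its own -x, lug at x = -82 mm, end at -95 mm. Weight mostly in the disc. Starts flat on the bench; plates are alike, some may be absent.
- plate1: Flat steel filter plate, 0.15 kg: disc 64 mm across, 6 mm thick, with a flat handle (12 x 5 mm) carrying an upright black grip lug: 10 mm thick across the handle, 22 mm long, 5 to 35 mm above the underside. Origin: centre of the disc's underside, z up; handle along its own -x, lug at x = -82 mm, end at -95 mm. Weight mostly in the disc. Starts flat on the bench; plates are alike, some may be absent.
- plate2: Flat steel filter plate, 0.15 kg: disc 64 mm across, 6 mm thick, with a flat handle (12 x 5 mm) carrying an upright black grip lug: 10 mm thick across the handle, 22 mm long, 5 to 35 mm above the underside. Origin: centre of the disc's underside, z up; handle along its own -x, lug at x = -82 mm, end at -95 mm. Weight mostly in the disc. Starts flat on the bench; plates are alike, some may be absent.
- tape_roll: Roll of masking tape, 98 mm wide, 25 mm high, to be left alone. It lies in the gap between fixed furniture: paper trays (x over 0.52, y over 0.08 m, 0.20 m high) and a carton with a box on it (x over 0.52, y under -0.15 m, 0.33 m high), through which a hand at the opened bracket comes and goes from the front.
- timer: Bench timer, 71 x 77 x 50 mm; to be left alone. Behind it a box 0.15 m high stands at x over 0.43, y under -0.41 m, and further right are instruments over 0.5 m high (x over 0.39, y under -0.56 m).

How it is judged (in metres and radians):
On the way, in this order (a step that is already met when the one before it is completed fails the run):
1. the bracket is off the short stud and its slot is swung at least 50 mm away from it (horizontal distance between bracket_slot and short_stud above 0.05 m), for 0.2 s.
2. every plate is flat and fully home in a slot of the rack (within 11 mm of the slot's home point) (((distance between plate0 and slot0 below 0.011 m and angle between plate0's own z axis and vertical below 0.08 rad) or (distance between plate0 and slot1 below 0.011 m and angle between plate0's own z axis and vertical below 0.08 rad) or (distance between plate0 and slot2 below 0.011 m and angle between plate0's own z axis and vertical below 0.08 rad)) and ((distance between plate1 and slot0 below 0.011 m and angle between plate1's own z axis and vertical below 0.08 rad) or (distance between plate1 and slot1 below 0.011 m and angle between plate1's own z axis and vertical below 0.08 rad) or (distance between plate1 and slot2 below 0.011 m and angle between plate1's own z axis and vertical below 0.08 rad)) and ((distance between plate2 and slot0 below 0.011 m and angle between plate2's own z axis and vertical below 0.08 rad) or (distance between plate2 and slot1 below 0.011 m and angle between plate2's own z axis and vertical below 0.08 rad) or (distance between plate2 and slot2 below 0.011 m and angle between plate2's own z axis and vertical below 0.08 rad))), for 0.2 s.
At the end, for the whole second after the job is handed in: Every plate present lies flat in a slot of its own, within 11 mm of the slot's home point, at rest; the bracket is down and level, its slot round the short stud (slot centre within 7 mm of the stud's point), at rest (all of step 2 and distance between bracket_slot and short_stud below 0.007 m and angle between bracket's own z axis and vertical below 0.06 rad and linear speed of each of bracket, plate0, plate1, plate2 below 0.02 m/s); the robot touches nothing.
It fails at once if one of the other things on the bench is moved more than 50 mm (distance of any of tape_roll, timer from where it was at the start of the episode above 0.05 m).
Of plate0, plate1, plate2 only 2 to 3 are there at a start; the rules pass over those that are not, and their reading is None.
At some moment in a run one of plate0, plate1, plate2 may be knocked a few centimetres aside while the robot is not near it.
Once in a run the grip may slacken for a moment while it holds something.
It also fails if it takes over 210 s, if anything falls off the work surface, if the arm or the gripper's body presses on something with over 40 N, if the wrist force passes 120 N, or if a joint passes its speed limit or range.

### The arm

A 6-joint arm with a two-finger parallel gripper is mounted at the origin on a cart in front of the work surface, level with it; the furniture and walls round the work are solid. World frame = base frame: x ahead of the robot, y to its left, z up, the work surface at z = 0. Lengths are in mm, angles in rad, forces in N, time in s.
With the tool pointing down it reaches from about 350 to 775 mm from the base axis. Payload 7.3 kg.
Tool frame: the origin (TCP) lies between the finger pads; the fingertips stand bot.tip_extent ahead of it and the grasp point (between the pads) lies 6 mm ahead of it (bot.tip_extent is the distance from the TCP to the fingertips, in mm); x points along the fingers, y is the direction in which the jaws open and shut, and the axes are right-handed (so a half turn about x gives the same grasp; the last joint's range is limited). The gripper opens to 92 mm and grips with 3 to 60 N. Pads are 19 mm wide; open, the fingers measure 130 mm over their backs; the gripper's body (75 mm by 190 mm) begins 47 mm behind the grasp point.
Start: joints at [1.076, 0.342, 1.524, -0, 1.275, -0.146], TCP at [179.415, 493.409, 251.741] pointing down, gripper open.
Joint ranges: [-2.53, 2.53], [-0.77, 2.02], [0.04, 2.7], [-1, 4.14], [0.28, 2.66], [-3.11, 3.11]. Speed limits (rad/s): [2.57, 2.57, 3.14, 3.14, 3.14, 3.14].

### API

Orientations are given as [roll, pitch, yaw] about the fixed x, y, z axes, in that order (R = Rz(yaw) Ry(pitch) Rx(roll)).
In Python, from plant import bot, capture, workorder gives the robot as it stands. The module is installed in compiled form; this text tells all that it offers.
- The arm moves only by the shell command python3 -m crank 'ROWS'. ROWS is JSON, a list of rows, each an object with "linear": the shift along the tool's x, y, z in cm, a list of three; "delta_rot": the turn, a rotation vector about the tool's x, y, z in degrees, a list of three; "fingers": the opening, from 0 (shut) to 1 (fully open). In form: [{"linear": [x, y, z], "delta_rot": [wx, wy, wz], "fingers": fingers}, ...]. A call has exactly 5 rows; each row shifts and turns the commanded pose from where the row before left it, along the tool's axes as they then stand; what a row does not reach is not made up. A row lasts 1/10 s, in which the tool goes at most 50 mm and 8.59 degrees, less where a joint would pass 70% of its speed; a pose out of reach is approached as far as the arm can. A call with a gripper value outside its range is refused whole. The fingers move at their own pace and stop on an object; the grip force is fixed at half the most. Time passes only in rows, so rows that do not move let the fingers close, or fill a call up. It gives the time, the measured TCP pose, the force and the opening at its end, in the units of the state.
- bot.get_obs(): the state, without advancing time (a new reading comes with each control period).
- capture(name): name is "scene" or "top" or "wrist"; returns a dict with "image" (400x640x3 uint8, blue, green, red), "mtx" (3x3 intrinsics, pixels), "pose" (4x4, takes a point from camera to world coordinates). Camera axes: x right, y down, z forward; pixel columns grow to the right and rows downward; lengths in mm; the calibration is good to about 2 mm. A picture is of the moment at which its call begins. There is no depth.
- workorder.close_job(): hands the job in, once; it reports no verdict.
The state is a dict: "time": time; "joint_positions": joint angles; "dq": joint speeds; "tau": joint torques, N m; "tool_pos": TCP position; "tcp_rot": TCP orientation; "contact_force": force on the tool from outside, world axes, zero at the start; "moment": the same for the moment, N m; "grip_width": finger opening in mm.
Only numpy, scipy, OpenCV 4.12 (cv2) and the standard library are available. Lean on these libraries where they do the work, as an engineer would, in place of code of your own. Each camera call takes 0.05 s, during which the arm holds its last target. There are 200 camera calls.

## Working session

There is one attempt and no reset: what is moved stays moved. The work goes in short steps, Python scripts to look and compute and a shell command to move; the robot and the scene stay as the last step left them, time stands still between calls to the robot, and variables do not carry over. Pictures are saved under pics/ and viewed, on a budget of 14 in all, crops included, one or two more only if the job needs it, and the job is handed in when it is done.

```bash
mkdir -p pics; cat > h.py <<'E'
import numpy as np,cv2
from scipy.spatial.transform import Rotation as R
from plant import bot,capture,workorder
def ray(c,px):
    K=np.array(c['mtx']);T=np.array(c['pose'])
    d=T[:3,:3]@np.linalg.inv(K)@np.array([px[0],px[1],1.]);return T[:3,3],d
def onz(c,px,z):
    o,d=ray(c,px);return o+d*(z-o[2])/d[2]
def proj(c,p):
    T=np.array(c['pose']);q=T[:3,:3].T@(np.array(p)-T[:3,3]);q=np.array(c['mtx'])@q;return q[:2]/q[2]
def save(c,n): cv2.imwrite('pics/'+n+'.png',c['image'])
E
python3 - <<'E'
from h import *
np.set_printoptions(precision=3,suppress=True)
o=bot.get_obs();print(o,bot.tip_extent)
import pickle
d={}
for n in('scene','top'):
    c=capture(n);save(c,n+'0');d[n]=c;print(n,c['pose'],c['mtx'])
pickle.dump(d,open('c0.pkl','wb'))
E
```

```text
{'time': 0.0, 'joint_positions': array([ 1.076,  0.343,  1.525,  0.   ,  1.275, -0.146]), 'dq': array([-0.   ,  0.   ,  0.   ,  0.   , -0.001, -0.002]), 'tau': array([  0.003, -43.125, -24.422,   0.072,   0.056,  -0.   ]), 'tool_pos': array([179.214, 493.086, 251.053]), 'tcp_rot': array([-1.721,  1.569, -2.07 ]), 'contact_force': array([-0.289,  0.113, -0.01 ]), 'moment': array([-0.019,  0.037,  0.025]), 'grip_width': 91.75955342596086} 25.0
scene [[   0.962    0.235   -0.14   692.455]
 [   0.274   -0.847    0.455 -654.807]
 [  -0.011   -0.476   -0.879 1270.456]
 [   0.       0.       0.       1.   ]] [[424.788   0.    324.425]
 [  0.    424.788 200.33 ]
 [  0.      0.      1.   ]]
top [[  -0.026   -0.982    0.187  264.984]
 [  -1.       0.023   -0.019  -37.897]
 [   0.014   -0.187   -0.982 1396.01 ]
 [   0.       0.       0.       1.   ]] [[438.148   0.    319.815]
 [  0.    438.148 199.775]
 [  0.      0.      1.   ]]
```

View pics/top0.png

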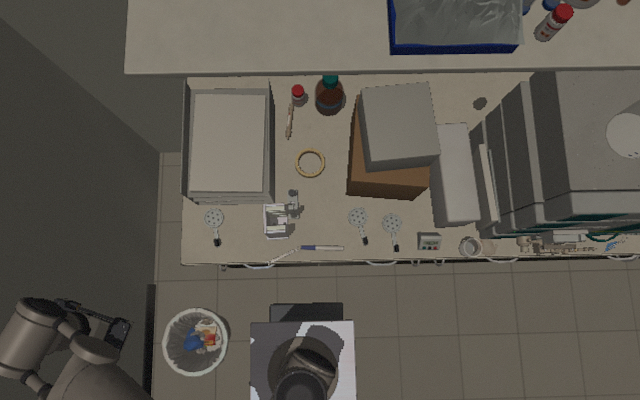

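View pics/scene0.png

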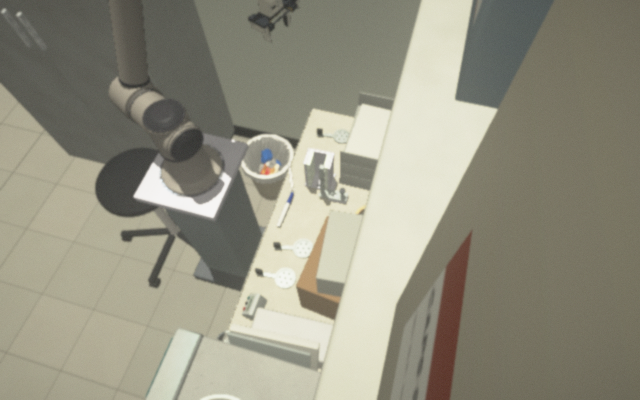

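Top view: three plates, discs near (213,218), (357,216) and (391,223), with lugs near (216,243), (365,241) and (396,247). The rack is at (276,220), the bracket at about (293,200) and the tape at (310,162). I'll enlarge the bench region.

```bash
python3 - <<'E'
from h import *
import pickle
np.set_printoptions(precision=1,suppress=True)
d=pickle.load(open('c0.pkl','rb'));c=d['top']
im=c['image'][175:265,190:420];cv2.imwrite('pics/topcrop.png',cv2.resize(im,None,fx=3.45,fy=3.45,interpolation=cv2.INTER_CUBIC))
for p,z in[((213,218),6),((216,243),35),((357,216),6),((365,241),35),((391,223),6),((396,247),35),((276,220),142)]:print(p,onz(c,p,z))
E
```

```text
(213, 218) [477.7 278.3   6. ]
(216, 243) [394.9 260.9  35. ]
(357, 216) [ 473.2 -182.3    6. ]
(365, 241) [ 389.7 -200.9   35. ]
(391, 223) [ 448.  -290.4    6. ]
(396, 247) [ 368.7 -296.5   35. ]
(276, 220) [446.7  66.2 142. ]
```

View pics/topcrop.png

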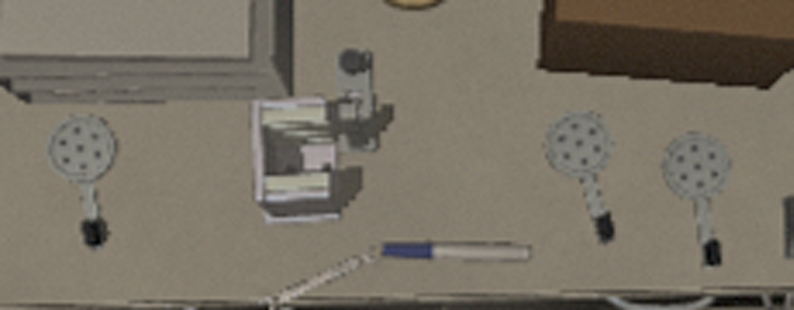

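```bash
cat >> h.py <<'E'
def go(p,yaw=None,jaw=None):
    "tool pointing down, jaw axis at world angle (deg): print shift (cm) in present tool axes and the turn"
    o=bot.get_obs();r=R.from_euler('xyz',o['tcp_rot']);A=r.as_matrix()
    print('t',round(o['time'],1),'tcp',np.round(o['tool_pos'],1),'jawdeg',round(np.degrees(np.arctan2(A[1,1],A[0,1])),1),'grip',round(o['grip_width'],1),'F',np.round(o['contact_force'],1))
    print(' lin cm',np.round(A.T@(np.array(p)-o['tool_pos'])/10,2))
    if jaw is not None:
        y=np.array([np.cos(np.radians(jaw)),np.sin(np.radians(jaw)),0]);x=np.array([0,0,-1.])
        B=np.stack([x,y,np.cross(x,y)],1)
        print(' rot deg (tool)',np.round(np.degrees(R.from_matrix(A.T@B).as_rotvec()),2))
E
python3 - <<'E'
from h import *
go([430,60,380],jaw=0)
print(R.from_euler('xyz',bot.get_obs()['tcp_rot']).as_matrix().round(3))
c=capture('wrist');save(c,'w0');T=np.array(c['pose']);print(T.round(3))
o=bot.get_obs();A=R.from_euler('xyz',o['tcp_rot']).as_matrix();print('cam in tool',A.T@(T[:3,3]-o['tool_pos']),A.T@T[:3,:3],c['mtx'])
E
```

```text
t 0.1 tcp [179.3 493.1 251.1] jawdeg 70.0 grip 91.8 F [ 0.5 -0.1  0.4]
 lin cm [-12.85 -32.15  38.36]
 rot deg (tool) [7.002e+01 4.000e-02 7.000e-02]
[[-0.001  0.342  0.94 ]
 [-0.001  0.94  -0.342]
 [-1.    -0.001 -0.   ]]
[[ 3.42000e-01  8.99000e-01  2.73000e-01  1.03695e+02]
 [ 9.40000e-01 -3.26000e-01 -1.01000e-01  5.21626e+02]
 [-2.00000e-03  2.92000e-01 -9.57000e-01  3.84122e+02]
 [ 0.00000e+00  0.00000e+00  0.00000e+00  1.00000e+00]]
cam in tool [-132.92000594    0.76636385  -80.78742482] [[ 7.63887004e-04 -2.91669754e-01  9.56518777e-01]
 [ 9.99999704e-01  3.14562801e-04 -7.02692240e-04]
 [-9.59311532e-05  9.56519031e-01  2.91669908e-01]] [[306.41880291   0.         321.75782125]
 [  0.         306.41880291 203.359218  ]
 [  0.           0.           1.        ]]
```

```bash
python3 -m crank '[{"linear":[-4,0,0],"delta_rot":[0,0,0],"fingers":1},{"linear":[-4,0,0],"delta_rot":[0,0,0],"fingers":1},{"linear":[0,-3,3.8],"delta_rot":[0,0,0],"fingers":1},{"linear":[0,-3,3.8],"delta_rot":[0,0,0],"fingers":1},{"linear":[0,-3,3.8],"delta_rot":[0,0,0],"fingers":1}]' 
for i in 1; do python3 -m crank '[{"linear":[0,-3,3.8],"delta_rot":[8,0,0],"fingers":1},{"linear":[0,-3,3.8],"delta_rot":[0,0,0],"fingers":1},{"linear":[0,-3,3.8],"delta_rot":[0,0,0],"fingers":1},{"linear":[0,-3,3.8],"delta_rot":[0,0,0],"fingers":1},{"linear":[0,-3,3.8],"delta_rot":[0,0,0],"fingers":1}]'; done
python3 - <<'E'
from h import *
go([470,30,330],jaw=-90)
E
```

```text
time: 0.65
tool_pos: [256.1, 368.5, 331.7]
tcp_rot: [0.467, 1.571, 0.12]
contact_force: [1.1, -0.2, 0.9]
grip_width: 92.1
time: 1.15
tool_pos: [359.4, 149.5, 331.7]
tcp_rot: [1.163, 1.57, 0.675]
contact_force: [1.2, 0.5, 0.6]
grip_width: 91.9
t 1.1 tcp [359.4 149.5 331.7] jawdeg 62.0 grip 91.9 F [1.2 0.5 0.6]
 lin cm [ 0.17 -5.37 15.38]
 rot deg (tool) [ 1.5203e+02 -2.0000e-02 -1.0000e-02]
```

```bash
python3 -m crank '[{"linear":[0,-1.35,3.85],"delta_rot":[0,0,0],"fingers":1},{"linear":[0,-1.35,3.85],"delta_rot":[0,0,0],"fingers":1},{"linear":[0,-1.35,3.85],"delta_rot":[0,0,0],"fingers":1},{"linear":[0,-1.35,3.85],"delta_rot":[0,0,0],"fingers":1},{"linear":[0,0,0],"delta_rot":[8,0,0],"fingers":1}]' >/dev/null
for i in 1 2 3; do python3 -m crank '[{"linear":[0,0,0],"delta_rot":[8,0,0],"fingers":1},{"linear":[0,0,0],"delta_rot":[8,0,0],"fingers":1},{"linear":[0,0,0],"delta_rot":[8,0,0],"fingers":1},{"linear":[0,0,0],"delta_rot":[8,0,0],"fingers":1},{"linear":[0,0,0],"delta_rot":[8,0,0],"fingers":1}]'>/dev/null; done
python3 -m crank '[{"linear":[0,0,0],"delta_rot":[8,0,0],"fingers":1},{"linear":[0,0,0],"delta_rot":[8,0,0],"fingers":1},{"linear":[0,0,0],"delta_rot":[8,0,0],"fingers":1},{"linear":[0,0,0],"delta_rot":[0,0,0],"fingers":1},{"linear":[0,0,0],"delta_rot":[0,0,0],"fingers":1}]'
python3 - <<'E'
from h import *
import pickle
go([470,30,330],jaw=-90)
c=capture('wrist');save(c,'w1');pickle.dump(c,open('w1.pkl','wb'));T=c['pose'];print(np.array(T).round(3))
E
```

```text
time: 3.65
tool_pos: [469.7, 31.5, 331.5]
tcp_rot: [-0.295, 1.57, 2.851]
contact_force: [0.1, 1.4, -0.4]
grip_width: 92.0
t 3.6 tcp [469.7  31.5 331.5] jawdeg -89.8 grip 92.0 F [ 0.1  1.4 -0.4]
 lin cm [ 0.15  0.15 -0.03]
 rot deg (tool) [0.23 0.02 0.01]
[[ 4.00000e-03 -9.56000e-01 -2.94000e-01  5.48085e+02]
 [-1.00000e+00 -4.00000e-03 -1.00000e-03  3.29890e+01]
 [ 0.00000e+00  2.94000e-01 -9.56000e-01  4.64509e+02]
 [ 0.00000e+00  0.00000e+00  0.00000e+00  1.00000e+00]]
```

View pics/w1.png

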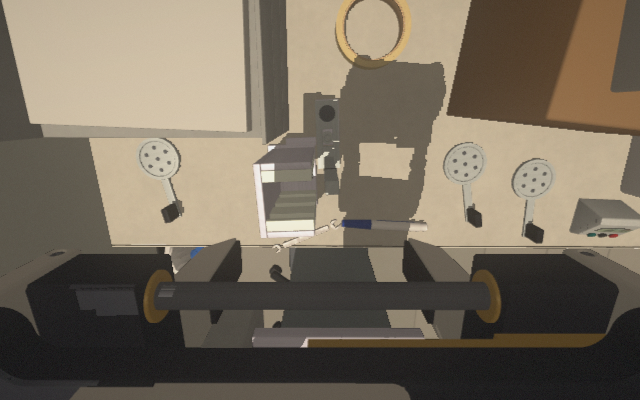

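The wrist view shows all three plates, the tape, and the rack at about (255-318,135-237). The bolt head is near (327,113) and the bracket runs down to about (333,190). I need an enlargement.

```bash
python3 - <<'E'
import cv2
im=cv2.imread('pics/w1.png')[80:245,245:375]
im=cv2.convertScaleAbs(im,alpha=1.5,beta=20)
cv2.imwrite('pics/w1c.png',cv2.resize(im,None,fx=3.6,fy=3.6,interpolation=cv2.INTER_CUBIC))
E
```

```text
(no output)
```

View pics/w1c.png

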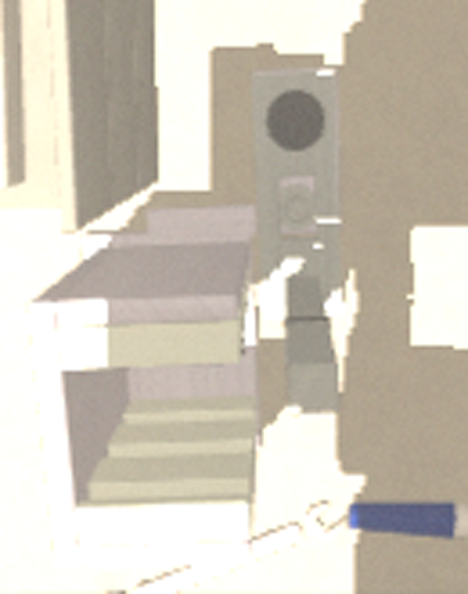

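```bash
python3 - <<'E'
from h import *
import pickle
np.set_printoptions(precision=1,suppress=True)
c=pickle.load(open('w1.pkl','rb'))
f=lambda x,y:(245+x/3.6,80+y/3.6)
print('post',onz(c,f(313,386),178),'post bottom edge corners',onz(c,f(288,410),178),onz(c,f(338,410),178))
print('posttop/foot seen upper',onz(c,f(304,318),178))
for z in(50,60):print('bolt',onz(c,f(296,120),z))
print('strap corners z19',onz(c,f(253,72),19),onz(c,f(337,72),19),'slot',onz(c,f(297,207),19),'stud top28',onz(c,f(297,207),28))
print('rack up front',onz(c,f(245,300),142),'back',onz(c,f(38,300),142),'low front',onz(c,(316,236),142))
d=pickle.load(open('c0.pkl','rb'))['top']
g=lambda x,y:(190+x/3.45,175+y/3.45)
print('top: bolt',onz(d,g(352,60),55),'post foot',onz(d,g(370,148),0),'posttop',onz(d,g(350,100),178))
im=cv2.imread('pics/w1.png')[150:250,240:345]
cv2.imwrite('pics/w1d.png',cv2.resize(im,None,fx=6,fy=6,interpolation=cv2.INTER_CUBIC))
E
```

```text
post [476.1  22.9 178. ] post bottom edge corners [469.5  29.5 178. ] [469.5  16.1 178. ]
posttop/foot seen upper [494.5  25.5 178. ]
bolt [542.7  25.9  50. ]
bolt [542.8  26.   60. ]
strap corners z19 [559.9  42.   19. ] [560.    9.8  19. ] slot [509.2  24.6  19. ] stud top28 [510.   24.8  28. ]
rack up front [493.  42. 142.] back [492.8 102.8 142. ] low front [409.8  39.  142. ]
top: bolt [545.2  22.8  55. ] post foot [472.5   9.7   0. ] posttop [486.1  19.4 178. ]
```

View pics/w1d.png

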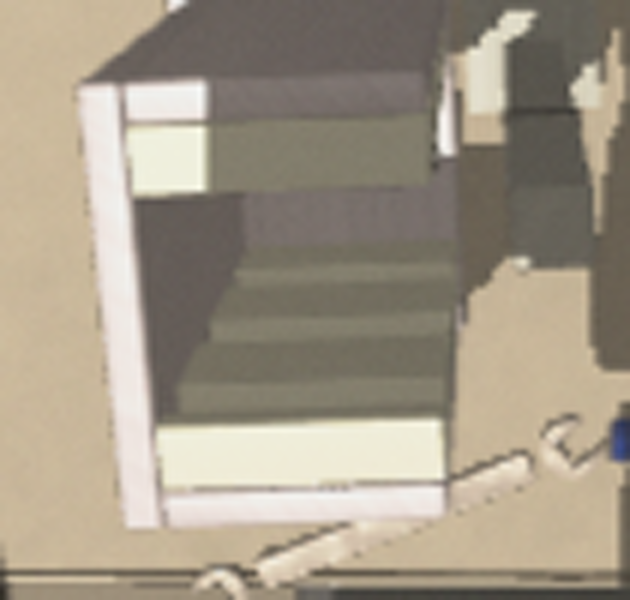

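```bash
python3 - <<'E'
from h import *
import pickle
np.set_printoptions(precision=1,suppress=True)
c=pickle.load(open('w1.pkl','rb'))
f=lambda x,y:(240+x/6,150+y/6)
print('post',onz(c,f(549,226),178))
a=[onz(c,f(*p),142) for p in((428,72),(447,516),(80,88),(128,528))]
print(np.array(a))
fr=(a[0]+a[1])/2; v=a[0]-a[1]; print('front mid',fr,'w',np.linalg.norm(v),'x-axis ang',np.degrees(np.arctan2(v[0],-v[1])))
w=a[2]-a[0];print(np.degrees(np.arctan2(w[1],w[0])),np.linalg.norm(w)); w=a[3]-a[1];print(np.degrees(np.arctan2(w[1],w[0])),np.linalg.norm(w))
v=a[2]-a[3];print('back ang',np.degrees(np.arctan2(v[0],-v[1])),np.linalg.norm(v))
E
```

```text
post [475.7  23.3 178. ]
[[494.5  43.8 142. ]
 [409.8  40.7 142. ]
 [491.4 105.3 142. ]
 [407.1 101.3 142. ]]
front mid [452.1  42.2 142. ] w 84.69382204403229 x-axis ang 92.10257813333935
92.87950078758568 61.57808303093864
92.56568790492537 60.73247274997857
back ang 92.67445433283808 84.35394179940879
```

```bash
python3 -m crank '[{"linear":[0,0,0],"delta_rot":[-2.3,0,0],"fingers":1},{"linear":[0,0.8,-0.6],"delta_rot":[0,0,0],"fingers":1},{"linear":[5,0,0],"delta_rot":[0,0,0],"fingers":0.5},{"linear":[0,0,0],"delta_rot":[0,0,0],"fingers":0.5},{"linear":[0,0,0],"delta_rot":[0,0,0],"fingers":0.5}]' >/dev/null
python3 - <<'E'
from h import *
go([475.5,23.3,177],jaw=-87.5)
E
```

```text
t 4.2 tcp [476.4  23.4 282. ] jawdeg -87.7 grip 72.7 F [ 0.3 -0.7  0.3]
 lin cm [10.5   0.    0.07]
 rot deg (tool) [-0.18  0.07  0.01]
```

```bash
python3 -m crank '[{"linear":[4,0,0.07],"delta_rot":[-0.2,0,0],"fingers":0.5},{"linear":[3.5,0,0],"delta_rot":[0,0,0],"fingers":0.5},{"linear":[3,0,0],"delta_rot":[0,0,0],"fingers":0.5},{"linear":[0,0,0],"delta_rot":[0,0,0],"fingers":0.3},{"linear":[0,0,0],"delta_rot":[0,0,0],"fingers":0}]'
python3 -m crank '[{"linear":[0,0,0],"delta_rot":[0,0,0],"fingers":0},{"linear":[0,0,0],"delta_rot":[0,0,0],"fingers":0},{"linear":[0,0,0],"delta_rot":[0,0,0],"fingers":0},{"linear":[0,0,0],"delta_rot":[0,0,0],"fingers":0},{"linear":[0,0,0],"delta_rot":[0,0,0],"fingers":0}]'
python3 -m crank '[{"linear":[0,0,0],"delta_rot":[0,0,0],"fingers":0},{"linear":[-0.5,0,0],"delta_rot":[0,0,0],"fingers":0},{"linear":[-0.6,0,0],"delta_rot":[0,0,0],"fingers":0},{"linear":[-0.6,0,0],"delta_rot":[0,0,0],"fingers":0},{"linear":[-0.6,0,0],"delta_rot":[0,0,0],"fingers":0}]'
python3 - <<'E'
from h import *
go([475.5,23.3,200],jaw=-87.5)
E
```

```text
time: 4.7
tool_pos: [477.1, 23.4, 178.8]
tcp_rot: [3.01, 1.568, -0.087]
contact_force: [0.6, -0.2, 0.4]
grip_width: 34.5
time: 5.2
tool_pos: [476.4, 23.3, 178.3]
tcp_rot: [2.821, 1.567, -0.276]
contact_force: [0.3, -0.5, 6.6]
grip_width: 13.8
time: 5.7
tool_pos: [475.3, 23.7, 200.1]
tcp_rot: [-0.564, 1.57, 2.622]
contact_force: [-0.4, 0.1, -3.3]
grip_width: 13.5
t 5.7 tcp [475.3  23.7 200.1] jawdeg -87.5 grip 13.5 F [-0.4  0.1 -3.3]
 lin cm [ 0.01  0.04 -0.01]
 rot deg (tool) [0.02 0.02 0.01]
```

```bash
for i in 1; do python3 -m crank '[{"linear":[0,0.593,-0.026],"delta_rot":[-5,0,0],"fingers":0},{"linear":[0,0.593,-0.026],"delta_rot":[-5,0,0],"fingers":0},{"linear":[0,0.593,-0.026],"delta_rot":[-5,0,0],"fingers":0},{"linear":[0,0.593,-0.026],"delta_rot":[-5,0,0],"fingers":0},{"linear":[0,0,0],"delta_rot":[0,0,0],"fingers":0}]';done
python3 - <<'E'
from h import *
a=np.radians(182.5+20);go([542.8+68*np.cos(a),26.1+68*np.sin(a),200],jaw=-67.5)
E
```

```text
time: 6.2
tool_pos: [480.8, 0.1, 200.0]
tcp_rot: [2.471, 1.571, -0.277]
contact_force: [-0.7, 1.1, -2.5]
grip_width: 14.2
t 6.2 tcp [4.808e+02 1.000e-01 2.000e+02] jawdeg -67.5 grip 14.2 F [-0.7  1.1 -2.5]
 lin cm [-0.   -0.03  0.08]
 rot deg (tool) [ 0.02 -0.01 -0.01]
```

Tracking is good, so I'll continue in the same way.

```bash
for i in 1 2 3 4; do python3 -m crank '[{"linear":[0,0.593,-0.026],"delta_rot":[-5,0,0],"fingers":0},{"linear":[0,0.593,-0.026],"delta_rot":[-5,0,0],"fingers":0},{"linear":[0,0.593,-0.026],"delta_rot":[-5,0,0],"fingers":0},{"linear":[0,0.593,-0.026],"delta_rot":[-5,0,0],"fingers":0},{"linear":[0,0.593,-0.026],"delta_rot":[-5,0,0],"fingers":0}]'|grep -v rot;done
python3 - <<'E'
from h import *
a=np.radians(182.5+120);go([542.8+68*np.cos(a),26.1+68*np.sin(a),178.5],jaw=32.5)
E
```

```text
time: 6.7
tool_pos: [497.4, -23.4, 199.8]
contact_force: [0.5, 0.2, -3.2]
grip_width: 13.8
time: 7.2
tool_pos: [523.1, -38.0, 199.8]
contact_force: [0.7, -0.3, -2.6]
grip_width: 13.9
time: 7.7
tool_pos: [552.4, -40.5, 199.7]
contact_force: [-0.3, -0.2, -4.0]
grip_width: 13.4
time: 8.2
tool_pos: [580.1, -30.3, 199.7]
contact_force: [0.5, 0.3, -2.9]
grip_width: 13.7
t 8.2 tcp [580.1 -30.3 199.7] jawdeg 32.6 grip 13.7 F [ 0.5  0.3 -2.9]
 lin cm [ 2.12 -0.12  0.04]
 rot deg (tool) [ 0.07 -0.03  0.01]
```

```bash
python3 -m crank '[{"linear":[0.6,-0.1,0],"delta_rot":[0,0,0],"fingers":0},{"linear":[0.6,0,0],"delta_rot":[0,0,0],"fingers":0},{"linear":[0.5,0,0],"delta_rot":[0,0,0],"fingers":0},{"linear":[0.3,0,0],"delta_rot":[0,0,0],"fingers":0},{"linear":[0,0,0],"delta_rot":[0,0,0],"fingers":0}]'
python3 -m crank '[{"linear":[0.1,0,0],"delta_rot":[0,0,0],"fingers":0},{"linear":[0,0,0],"delta_rot":[0,0,0],"fingers":0},{"linear":[0,0,0],"delta_rot":[0,0,0],"fingers":0.4},{"linear":[0,0,0],"delta_rot":[0,0,0],"fingers":0.4},{"linear":[0,0,0],"delta_rot":[0,0,0],"fingers":0.4}]'
python3 -m crank '[{"linear":[-2,0,0],"delta_rot":[0,0,0],"fingers":0.4},{"linear":[-4,0,0],"delta_rot":[0,0,0],"fingers":0.4},{"linear":[-4,0,0],"delta_rot":[0,0,0],"fingers":0.4},{"linear":[-4,0,0],"delta_rot":[0,0,0],"fingers":0.4},{"linear":[-4,0,0],"delta_rot":[0,0,0],"fingers":0.4}]'
python3 - <<'E'
from h import *
go([420,-120,360],jaw=-90)
E
```

```text
time: 8.7
tool_pos: [579.0, -31.4, 179.7]
tcp_rot: [-2.707, 1.571, 2.572]
contact_force: [-0.3, 0.8, 0.0]
grip_width: 14.1
time: 9.2
tool_pos: [579.1, -31.0, 178.6]
tcp_rot: [3.0, 1.57, 1.996]
contact_force: [-0.5, -0.3, -0.1]
grip_width: 32.9
time: 9.7
tool_pos: [578.9, -31.0, 360.3]
tcp_rot: [2.626, 1.571, 1.623]
contact_force: [0.9, -0.5, -0.3]
grip_width: 36.5
t 9.7 tcp [578.9 -31.  360.3] jawdeg 32.5 grip 36.5 F [ 0.9 -0.5 -0.3]
 lin cm [  0.02 -18.18  -1.04]
 rot deg (tool) [ 1.2252e+02 -2.0000e-02  1.0000e-02]
```

```bash
python3 -m crank '[{"linear":[0,-4,-0.2],"delta_rot":[0,0,0],"fingers":0.4},{"linear":[0,-4,-0.2],"delta_rot":[0,0,0],"fingers":0.4},{"linear":[0,-4,-0.2],"delta_rot":[0,0,0],"fingers":0.4},{"linear":[0,-4,-0.2],"delta_rot":[0,0,0],"fingers":0.4},{"linear":[0,-2.2,-0.2],"delta_rot":[8.17,0,0],"fingers":0.4}]' >/dev/null
for i in 1 2; do python3 -m crank '[{"linear":[0,0,0],"delta_rot":[8.17,0,0],"fingers":0.5},{"linear":[0,0,0],"delta_rot":[8.17,0,0],"fingers":0.5},{"linear":[0,0,0],"delta_rot":[8.17,0,0],"fingers":0.5},{"linear":[0,0,0],"delta_rot":[8.17,0,0],"fingers":0.5},{"linear":[0,0,0],"delta_rot":[8.17,0,0],"fingers":0.5}]'>/dev/null; done
python3 -m crank '[{"linear":[0,0,0],"delta_rot":[8.17,0,0],"fingers":0.5},{"linear":[0,0,0],"delta_rot":[8.17,0,0],"fingers":0.5},{"linear":[0,0,0],"delta_rot":[8.17,0,0],"fingers":0.5},{"linear":[0,0,0],"delta_rot":[8.17,0,0],"fingers":0.5},{"linear":[0,0,0],"delta_rot":[0,0,0],"fingers":0.5}]'
python3 - <<'E'
from h import *
import pickle
go([390,-200,180],jaw=-90)
c=capture('wrist');save(c,'w2');pickle.dump(c,open('w2.pkl','wb'))
E
```

```text
time: 11.7
tool_pos: [420.3, -120.5, 358.6]
tcp_rot: [-1.591, 1.571, 1.548]
contact_force: [0.4, 0.2, -0.4]
grip_width: 46.2
t 11.7 tcp [ 420.3 -120.5  358.6] jawdeg -90.1 grip 46.2 F [ 0.4  0.2 -0.4]
 lin cm [17.86  7.96  3.01]
 rot deg (tool) [-0.1  -0.    0.01]
```

View pics/w2.png

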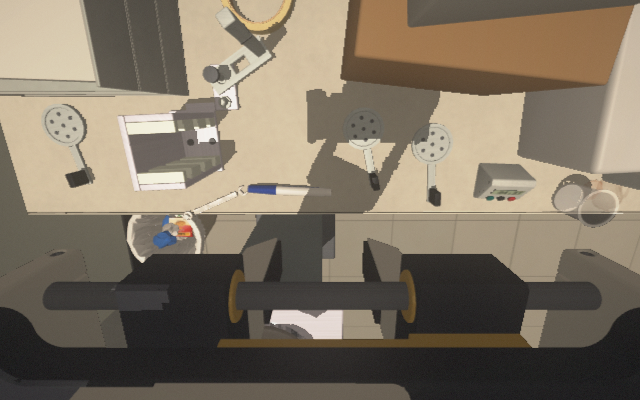

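The bracket stands open, with its post near (235,30). The plates' discs are at (364,128), (431,143) and (65,125), with lugs at (374,181), (434,197) and (77,179). I'll measure headings by colour.

```bash
cat >> h.py <<'E'
def lug(c,px,r=16,th=45):
    "black blob near px: pixel centre and principal axis"
    g=c['image'].max(axis=2);m=np.zeros_like(g);x,y=map(int,px)
    m[max(y-r,0):y+r,max(x-r,0):x+r]=(g[max(y-r,0):y+r,max(x-r,0):x+r]<th)*255
    n,l,s,ce=cv2.connectedComponentsWithStats(m)
    k=1+np.argmax(s[1:,4]);return ce[k],s[k]
def plate(c,disc,lg,r=16,th=45):
    D=onz(c,disc,6);ce,s=lug(c,lg,r,th);L=onz(c,ce,20)
    print('disc',D.round(1),'lugpx',ce.round(1),s,'lug',L.round(1),'dist',np.linalg.norm((D-L)[:2]).round(1),'heading',np.degrees(np.arctan2(*(D-L)[1::-1])).round(1))
E
python3 - <<'E'
from h import *
import pickle
c=pickle.load(open('w2.pkl','rb'))
plate(c,(364,128),(374,181));plate(c,(431.5,143),(434,197));plate(c,(65,125),(77,179))
E
```

```text
Traceback (most recent call last):
  File "h.py", line 28, in plate
    D=onz(c,disc,6);ce,s=lug(c,lg,r,th);L=onz(c,ce,20)
                         ~~~^^^^^^^^^^^
  File "h.py", line 26, in lug
    k=1+np.argmax(s[1:,4]);return ce[k],s[k]
        ~~~~~~~~~^^^^^^^^^
ValueError: attempt to get argmax of an empty sequence
```

```bash
python3 - <<'E'
from h import *
import pickle
c=pickle.load(open('w2.pkl','rb'))
print(c['image'].shape,c['image'][176:186,370:380].max(axis=2))
for t in (60,75):
  plate(c,(364,128),(374,181),th=t);plate(c,(431.5,143),(434,197),th=t);plate(c,(65,125),(77,179),th=t)
E
```

```text
(400, 640, 3) [[ 57  55  56  55  55  58  59  75 106 115]
 [ 62  57  62  61  63  65  70  68 106 116]
 [ 61  59  82  89  83  76  71  68 105 114]
 [ 63  56  78  82  80  76  71  68  89 110]
 [ 68  54  72  81  79  77  70  69  78 105]
 [ 72  57  66  81  79  74  71  70  77 105]
 [ 79  59  58  77  80  73  71  71  67 105]
 [ 87  62  60  56  71  73  71  68  60 103]
 [ 84  63  53  56  59  60  59  55  57 100]
 [ 99  69  56  58  56  57  58  56  57  74]]
disc [ 470.6 -184.5    6. ] lugpx [374.  181.8] [370 173  10  17  62] lug [ 389.  -201.5   20. ] dist 83.4 heading 11.8
disc [ 447.7 -290.9    6. ] lugpx [431. 199.] [431 199   1   1   1] lug [ 360.5 -294.3   20. ] dist 87.2 heading 2.3Traceback (most recent call last):
  File "<stdin>", line 6, in <module>
  File "h.py", line 28, in plate
    D=onz(c,disc,6);ce,s=lug(c,lg,r,th);L=onz(c,ce,20)
                         ~~~^^^^^^^^^^^
  File "h.py", line 26, in lug
    k=1+np.argmax(s[1:,4]);return ce[k],s[k]
        ~~~~~~~~~^^^^^^^^^
    return _wrapfunc(a, 'argmax', axis=axis, out=out, **kwds)
    return bound(*args, **kwds)
ValueError: attempt to get argmax of an empty sequence
```

```bash
python3 -m crank '[{"linear":[4,2.7,1.05],"delta_rot":[0,0,0],"fingers":0.5},{"linear":[4,2.7,1.05],"delta_rot":[0,0,0],"fingers":0.5},{"linear":[4,2.7,1.05],"delta_rot":[0,0,0],"fingers":0.5},{"linear":[4,0,0],"delta_rot":[-6,0,0],"fingers":0.5},{"linear":[4,0,0],"delta_rot":[-5.8,0,0],"fingers":0.5}]' 
python3 -m crank '[{"linear":[0,0,0],"delta_rot":[0,0,0],"fingers":0.5},{"linear":[0,0,0],"delta_rot":[0,0,0],"fingers":0.5},{"linear":[0,0,0],"delta_rot":[0,0,0],"fingers":0.5},{"linear":[0,0,0],"delta_rot":[0,0,0],"fingers":0.5},{"linear":[0,0,0],"delta_rot":[0,0,0],"fingers":0.5}]' >/dev/null
python3 - <<'E'
from h import *
import pickle
go([389,-201.5,32],jaw=-78.2)
c=capture('wrist');save(c,'w3');pickle.dump(c,open('w3.pkl','wb'))
print(proj(c,[389,-201.5,35]),proj(c,[470.6,-184.5,6]))
E
```

```text
time: 12.25
tool_pos: [388.4, -202.3, 157.4]
tcp_rot: [2.457, 1.57, -0.473]
contact_force: [0.3, 0.2, -1.3]
grip_width: 46.2
t 12.8 tcp [ 389.4 -201.9  160.1] jawdeg -78.2 grip 46.1 F [ 0.6  0.9 -0.8]
 lin cm [12.81 -0.08  0.06]
 rot deg (tool) [-0.03 -0.11 -0.12]
[322.50418807 203.15338627] [322.4420054  104.29589119]
```

View pics/w3.png

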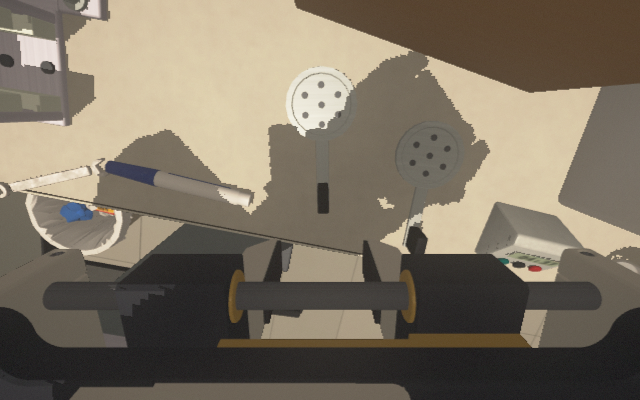

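```bash
python3 - <<'E'
from h import *
import pickle
c=pickle.load(open('w3.pkl','rb'))
a=onz(c,(322.5,213.5),35);b=onz(c,(322.5,183),5);D=onz(c,(320.5,102.5),6);print(a,b,np.linalg.norm((a-b)[:2]),(a+b)/2,D)
m=(a+b)/2;print(np.linalg.norm((D-m)[:2]),np.degrees(np.arctan2(*(D-m)[1::-1])))
u=(D-m)[:2];u/=np.linalg.norm(u);print('lug from disc',D[:2]-82*u)
E
```

```text
[ 379.57494851 -203.46822861   35.        ] [ 399.95751405 -199.33781594    5.        ] 20.796857617209962 [ 389.76623128 -201.40302228   20.        ] [ 471.73673987 -182.49526357    6.        ]
84.1229315820232 12.98896743434659
lug from disc [ 391.83484418 -200.92586489]
```

```bash
python3 -m crank '[{"linear":[4,-0.05,-0.1],"delta_rot":[-0.4,0,0],"fingers":0.5},{"linear":[4,0,0],"delta_rot":[0,0,0],"fingers":0.5},{"linear":[3,0,0],"delta_rot":[0,0,0],"fingers":0.5},{"linear":[1.8,0,0],"delta_rot":[0,0,0],"fingers":0.5},{"linear":[0,0,0],"delta_rot":[0,0,0],"fingers":0.5}]'
python3 -m crank '[{"linear":[0,0,0],"delta_rot":[0,0,0],"fingers":0},{"linear":[0,0,0],"delta_rot":[0,0,0],"fingers":0},{"linear":[0,0,0],"delta_rot":[0,0,0],"fingers":0},{"linear":[0,0,0],"delta_rot":[0,0,0],"fingers":0},{"linear":[0,0,0],"delta_rot":[0,0,0],"fingers":0}]'
python3 -m crank '[{"linear":[0,0,0],"delta_rot":[0,0,0],"fingers":0},{"linear":[-1,0,0],"delta_rot":[0,0,0],"fingers":0},{"linear":[-3,0,0],"delta_rot":[0,0,0],"fingers":0},{"linear":[-3,0,0],"delta_rot":[0,0,0],"fingers":0},{"linear":[0,0,0],"delta_rot":[0,0,0],"fingers":0}]'
python3 - <<'E'
from h import *
import pickle
go([389,-201.5,32],jaw=2.5)
c=capture('wrist');save(c,'w4');pickle.dump(c,open('w4.pkl','wb'))
E
```

```text
time: 13.3
tool_pos: [388.7, -200.2, 29.1]
tcp_rot: [-0.886, 1.567, 2.468]
contact_force: [0.0, 0.4, 0.0]
grip_width: 45.8
time: 13.8
tool_pos: [389.9, -201.1, 31.3]
tcp_rot: [2.321, 1.57, -0.608]
contact_force: [-0.2, -0.2, 1.7]
grip_width: 10.7
time: 14.3
tool_pos: [391.2, -202.0, 104.0]
tcp_rot: [2.294, 1.564, -0.635]
contact_force: [0.9, -0.8, -1.0]
grip_width: 9.7
t 14.3 tcp [ 391.2 -202.   104. ] jawdeg -77.8 grip 9.7 F [ 0.9 -0.8 -1. ]
 lin cm [ 7.2  -0.13  0.24]
 rot deg (tool) [-8.032e+01 -1.000e-02 -4.000e-01]
```

View pics/w4.png

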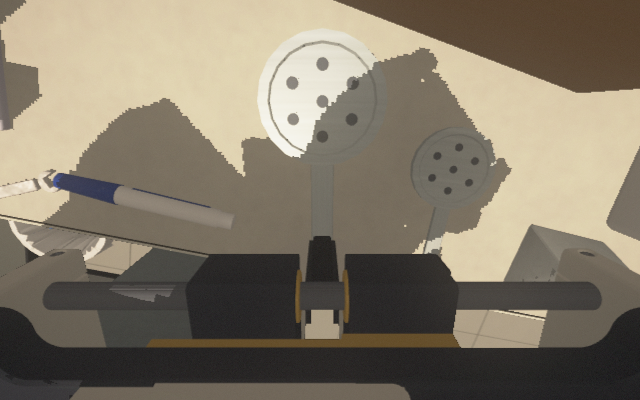

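```bash
cat >> h.py <<'E'
def held(c,dz=31.3,off=0.0):
    "predicted pixels of a level held plate: centre, left, right, far edge of the disc top"
    o=bot.get_obs();A=R.from_euler('xyz',o['tcp_rot']).as_matrix()
    for dx in(dz-6,dz-3,dz,dz+3):   # disc top at tool x = dx (3 lower per step)
        P=[o['tool_pos']+A@np.array([dx,a,b-82-off]) for a,b in((0,0),(32,0),(-32,0),(0,-32),(0,32))]
        print(dx,[proj(c,p).round(1).tolist() for p in P])
E
python3 - <<'E'
from h import *
import pickle
c=pickle.load(open('w4.pkl','rb'));held(c)
E
```

```text
25.3 [[323.1, 103.5], [387.4, 103.5], [258.6, 103.5], [323.1, 31.4], [323.0, 167.3]]
28.3 [[323.0, 103.6], [386.2, 103.6], [259.8, 103.6], [323.1, 32.9], [322.9, 166.3]]
31.3 [[323.0, 103.7], [385.0, 103.7], [260.9, 103.7], [323.1, 34.4], [322.9, 165.3]]
34.3 [[323.0, 103.8], [383.9, 103.8], [262.0, 103.8], [323.0, 35.8], [322.9, 164.4]]
```

```bash
for i in 1 2; do python3 -m crank '[{"linear":[0,0,0],"delta_rot":[-8.03,0,0],"fingers":0},{"linear":[0,0,0],"delta_rot":[-8.03,0,0],"fingers":0},{"linear":[0,0,0],"delta_rot":[-8.03,0,0],"fingers":0},{"linear":[0,0,0],"delta_rot":[-8.03,0,0],"fingers":0},{"linear":[0,0,0],"delta_rot":[-8.03,0,0],"fingers":0}]'; done
python3 - <<'E'
from h import *
go([457.7,-85.7,90],jaw=2.5)
E
```

```text
time: 14.85
tool_pos: [388.8, -200.3, 99.5]
tcp_rot: [-1.587, 1.568, 2.473]
contact_force: [0.1, 0.6, -1.1]
grip_width: 9.7
time: 15.35
tool_pos: [388.9, -200.4, 99.6]
tcp_rot: [-2.295, 1.568, 2.467]
contact_force: [-0.4, 0.0, -0.8]
grip_width: 9.8
t 15.3 tcp [ 388.9 -200.4   99.6] jawdeg 2.8 grip 9.8 F [-0.4  0.  -0.8]
 lin cm [  0.96   7.43 -11.12]
 rot deg (tool) [ 0.29 -0.1   0.11]
```

```bash
python3 -m crank '[{"linear":[0,2.5,-3.7],"delta_rot":[0.3,0,0],"fingers":0},{"linear":[0,2.5,-3.7],"delta_rot":[0,0,0],"fingers":0},{"linear":[0.5,2.4,-3.7],"delta_rot":[0,0,0],"fingers":0},{"linear":[0,0,0],"delta_rot":[0,0,0],"fingers":0},{"linear":[0,0,0],"delta_rot":[0,0,0],"fingers":0}]'
python3 - <<'E'
from h import *
import pickle
go([457.7,-85.7,67],jaw=2.5)
c=capture('wrist');save(c,'w5');pickle.dump(c,open('w5.pkl','wb'));held(c)
for p in([475.5,-1,0],):pass
ex=np.array([-.0436,.999,0]);ey=np.array([-.999,-.0436,0]);O=np.array([451.3,62.2,0])
for x,y,z in((-20,43,142),(-20,-43,142),(34,0,142)):print('rack',x,y,proj(c,O+x*ex+y*ey+[0,0,z]))
E
```

```text
time: 15.85
tool_pos: [458.5, -85.9, 94.5]
tcp_rot: [-1.91, 1.568, 2.843]
contact_force: [0.1, -0.5, -1.3]
grip_width: 10.1
t 15.8 tcp [458.5 -85.9  94.5] jawdeg 2.3 grip 10.1 F [ 0.1 -0.5 -1.3]
 lin cm [ 2.75 -0.08 -0.02]
 rot deg (tool) [-0.17 -0.05  0.15]
25.3 [[324.1, 108.5], [389.1, 108.6], [259.2, 108.4], [324.4, 36.0], [323.8, 172.5]]
28.3 [[324.1, 108.5], [387.8, 108.6], [260.3, 108.4], [324.3, 37.5], [323.8, 171.4]]
31.3 [[324.0, 108.5], [386.6, 108.7], [261.5, 108.4], [324.3, 38.9], [323.8, 170.3]]
34.3 [[324.0, 108.6], [385.5, 108.7], [262.6, 108.4], [324.3, 40.2], [323.8, 169.3]]
rack -20 43 [ 127.46678925 -114.50663533]
rack -20 -43 [ 515.61933759 -116.95204498]
rack 34 0 [ 319.85037047 -515.92387999]
```

View pics/w5.png

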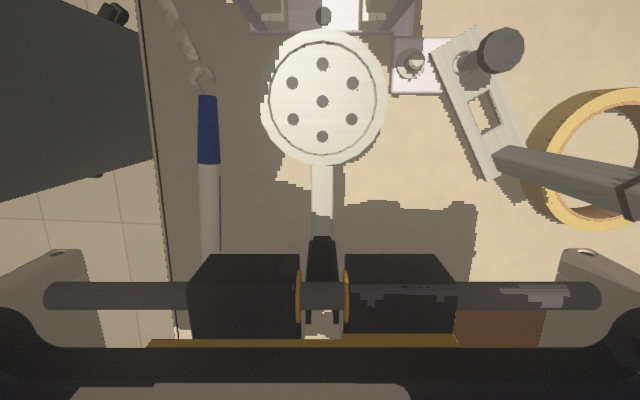

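```bash
python3 -m crank '[{"linear":[1.4,0,0],"delta_rot":[-0.1,0,0.15],"fingers":0},{"linear":[1.35,-0.05,0],"delta_rot":[0,0,0],"fingers":0},{"linear":[0,0,0],"delta_rot":[0,0,0],"fingers":0},{"linear":[0,0,0],"delta_rot":[0,0,0],"fingers":0},{"linear":[0,0,0],"delta_rot":[0,0,0],"fingers":0}]'
python3 - <<'E'
from h import *
go([454.9,-20.9,67],jaw=2.5)
E
```

```text
time: 16.4
tool_pos: [458.9, -87.8, 68.7]
tcp_rot: [1.492, 1.567, -0.04]
contact_force: [0.2, 0.3, -1.7]
grip_width: 9.9
t 16.4 tcp [458.9 -87.8  68.7] jawdeg 2.2 grip 9.9 F [ 0.2  0.3 -1.7]
 lin cm [ 0.17 -0.14 -6.7 ]
 rot deg (tool) [-0.3   0.02 -0.19]
```

```bash
python3 -m crank '[{"linear":[0.15,-0.14,-0.7],"delta_rot":[-0.3,0,0],"fingers":0},{"linear":[0,0,-1],"delta_rot":[0,0,0],"fingers":0},{"linear":[0,0,-1],"delta_rot":[0,0,0],"fingers":0},{"linear":[0,0,-1],"delta_rot":[0,0,0],"fingers":0},{"linear":[0,0,-0.5],"delta_rot":[0,0,0],"fingers":0}]'
python3 -m crank '[{"linear":[0,0,-0.7],"delta_rot":[0,0,0],"fingers":0},{"linear":[0,0,-0.7],"delta_rot":[0,0,0],"fingers":0},{"linear":[0,0,-0.6],"delta_rot":[0,0,0],"fingers":0},{"linear":[0,0,-0.5],"delta_rot":[0,0,0],"fingers":0},{"linear":[0,0,0],"delta_rot":[0,0,0],"fingers":0}]'
python3 - <<'E'
from h import *
go([454.9,-20.9,61.3],jaw=2.5)
E
```

```text
time: 16.9
tool_pos: [455.3, -43.8, 66.8]
tcp_rot: [1.656, 1.568, 0.131]
contact_force: [-0.4, -0.8, -1.8]
grip_width: 9.5
time: 17.4
tool_pos: [454.5, -19.9, 66.8]
tcp_rot: [1.498, 1.568, -0.028]
contact_force: [0.5, -0.2, -1.8]
grip_width: 9.8
t 17.4 tcp [454.5 -19.9  66.8] jawdeg 2.6 grip 9.8 F [ 0.5 -0.2 -1.8]
 lin cm [0.55 0.04 0.1 ]
 rot deg (tool) [ 0.11  0.01 -0.16]
```

Smooth entry with no contact force. Now I lower it, watching the force, and release.

```bash
python3 -m crank '[{"linear":[0.2,0,0.05],"delta_rot":[0,0,0],"fingers":0},{"linear":[0.2,0,0],"delta_rot":[0,0,0],"fingers":0},{"linear":[0.15,0,0],"delta_rot":[0,0,0],"fingers":0},{"linear":[0,0,0],"delta_rot":[0,0,0],"fingers":0},{"linear":[0,0,0],"delta_rot":[0,0,0],"fingers":0}]'
python3 -m crank '[{"linear":[0,0,0],"delta_rot":[0,0,0],"fingers":0.15},{"linear":[0,0,0],"delta_rot":[0,0,0],"fingers":0.3},{"linear":[0,0,0],"delta_rot":[0,0,0],"fingers":0.4},{"linear":[0,0,0],"delta_rot":[0,0,0],"fingers":0.4},{"linear":[0,0,0],"delta_rot":[0,0,0],"fingers":0.4}]'
python3 -m crank '[{"linear":[-1.5,0,0],"delta_rot":[0,0,0],"fingers":0.4},{"linear":[-2.5,0,0],"delta_rot":[0,0,0],"fingers":0.4},{"linear":[-4,0,0],"delta_rot":[0,0,0],"fingers":0.4},{"linear":[-4,0,0],"delta_rot":[0,0,0],"fingers":0.4},{"linear":[0,0,0],"delta_rot":[0,0,0],"fingers":0.4}]'
python3 - <<'E'
from h import *
import pickle
go([361,-294,165],jaw=-87)
c=capture('wrist');save(c,'w6');pickle.dump(c,open('w6.pkl','wb'))
E
```

```text
time: 17.9
tool_pos: [454.4, -20.8, 61.2]
tcp_rot: [1.598, 1.568, 0.071]
contact_force: [-0.5, -0.1, 1.0]
grip_width: 9.6
time: 18.4
tool_pos: [454.4, -20.7, 61.2]
tcp_rot: [1.589, 1.568, 0.063]
contact_force: [0.0, 0.0, -0.9]
grip_width: 35.9
time: 18.9
tool_pos: [456.8, -21.2, 185.9]
tcp_rot: [1.375, 1.558, -0.151]
contact_force: [0.8, 0.7, -0.7]
grip_width: 36.5
t 18.9 tcp [456.8 -21.2 185.9] jawdeg 2.6 grip 36.5 F [ 0.8  0.7 -0.7]
 lin cm [  2.02 -10.82  26.82]
 rot deg (tool) [89.57 -0.44 -0.66]
```

View pics/w6.png

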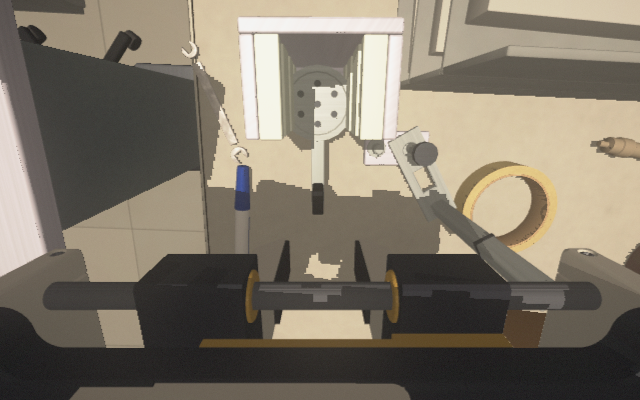

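The plate sits between the cheeks: disc centre hole (318,103), cheek front corners (247,138) and (398,138).

```bash
python3 - <<'E'
from h import *
import pickle
c=pickle.load(open('w6.pkl','rb'))
print('disc',onz(c,(318,103),36),'want 451.3 62.2; edge',onz(c,(318,141),36))
print('cheeks',onz(c,(246.5,139),142),onz(c,(397.5,139),142), 'lug top edge',onz(c,(318,213.5),65), 'base front',onz(c,(318,183),35))
E
```

```text
disc [450.11373654  64.29356099  36.        ] want 451.3 62.2; edge [451.4721971   31.51056212  36.        ]
cheeks [410.68608991  41.36294708 142.        ] [496.20088764  45.12895049 142.        ] lug top edge [453.96104887 -28.06166736  65.        ] base front [453.10147542  -7.82482936  35.        ]
```

```bash
python3 - <<'E'
from h import *
import pickle
c=pickle.load(open('w2.pkl','rb'))
print([onz(c,(431.5,143),6),onz(c,(434,190),5),onz(c,(434,205),35)])
c=pickle.load(open('w3.pkl','rb'))
D=onz(c,(429,153),6);L=onz(c,(415,242),20);print(D,L,np.degrees(np.arctan2(*(D-L)[1::-1])))
go([367,-296,165],jaw=-87)
E
python3 -m crank '[{"linear":[0,-2.2,4.2],"delta_rot":[0,0.4,0.6],"fingers":0.5},{"linear":[0,-2.2,4.2],"delta_rot":[0,0,0],"fingers":0.5},{"linear":[0,-2,4.4],"delta_rot":[0,0,0],"fingers":0.5},{"linear":[0,-2,4.4],"delta_rot":[0,0,0],"fingers":0.5},{"linear":[0,-1.4,4.4],"delta_rot":[0,0,0],"fingers":0.5}]'
python3 -m crank '[{"linear":[0,0,4.4],"delta_rot":[0,0,0],"fingers":0.5},{"linear":[0,0,0],"delta_rot":[8,0,0],"fingers":0.5},{"linear":[0,0,0],"delta_rot":[8,0,0],"fingers":0.5},{"linear":[0,0,0],"delta_rot":[8,0,0],"fingers":0.5},{"linear":[0,0,0],"delta_rot":[8,0,0],"fingers":0.5}]'>/dev/null
python3 -m crank '[{"linear":[0,0,0],"delta_rot":[8,0,0],"fingers":0.5},{"linear":[0,0,0],"delta_rot":[8,0,0],"fingers":0.5},{"linear":[0,0,0],"delta_rot":[8,0,0],"fingers":0.5},{"linear":[0,0,0],"delta_rot":[8,0,0],"fingers":0.5},{"linear":[0,0,0],"delta_rot":[8,0,0],"fingers":0.5}]'>/dev/null
python3 -m crank '[{"linear":[0,0,0],"delta_rot":[8,0,0],"fingers":0.5},{"linear":[2,0,0],"delta_rot":[8,0,0],"fingers":0.5},{"linear":[0,0,0],"delta_rot":[0,0,0],"fingers":0.5},{"linear":[0,0,0],"delta_rot":[0,0,0],"fingers":0.5},{"linear":[0,0,0],"delta_rot":[0,0,0],"fingers":0.5}]'
python3 - <<'E'
from h import *
import pickle
go([367,-296,160],jaw=-87)
E
```

```text
[array([ 447.65135074, -290.89748265,    6.        ]), array([ 371.51335098, -303.22468669,    5.        ]), array([ 355.16016168, -294.45933668,   35.        ])]
[ 448.54530429 -290.78772586    6.        ] [ 364.23238781 -298.44891563   20.        ] 5.191988501451979
t 18.9 tcp [455.5 -21.  183.5] jawdeg 2.6 grip 36.5 F [-0.4 -0.3 -0.6]
 lin cm [  1.8  -10.09  27.08]
 rot deg (tool) [89.57 -0.31 -0.44]
time: 19.45
tool_pos: [364.0, -241.8, 177.7]
tcp_rot: [2.242, 1.556, 0.716]
contact_force: [1.5, -0.8, 0.7]
grip_width: 45.9
time: 20.95
tool_pos: [368.2, -284.7, 158.7]
tcp_rot: [-2.674, 1.556, 0.55]
contact_force: [-0.4, 0.1, 0.7]
grip_width: 45.7
t 20.9 tcp [ 368.2 -284.7  158.7] jawdeg -85.3 grip 45.7 F [-0.4  0.1  0.7]
 lin cm [-0.14  1.11  0.21]
 rot deg (tool) [ 1.72 -0.76  0.4 ]
```

```bash
python3 -m crank '[{"linear":[0,1.1,0.1],"delta_rot":[0,-0.7,0.4],"fingers":0.5},{"linear":[0,0,0],"delta_rot":[0,0,0],"fingers":0.5},{"linear":[0,0,0],"delta_rot":[0,0,0],"fingers":0.5},{"linear":[0,0,0],"delta_rot":[0,0,0],"fingers":0.5},{"linear":[0,0,0],"delta_rot":[0,0,0],"fingers":0.5}]'>/dev/null
cat >> h.py <<'E'
def find(c):
    g=cv2.cvtColor(c['image'],cv2.COLOR_BGR2GRAY)
    h=cv2.HoughCircles(cv2.medianBlur(g,3)[40:170,220:420],cv2.HOUGH_GRADIENT,1,30,param1=80,param2=15,minRadius=29,maxRadius=38)
    print('circles',None if h is None else (h[0][:4]+[220,40,0]).round(1).tolist())
    for th in(35,50,65):
        m=np.zeros_like(g);m[160:235,290:355]=(c['image'].max(axis=2)[160:235,290:355]<th)
        n,l,s,ce=cv2.connectedComponentsWithStats(m)
        print(th,[(s[k].tolist(),ce[k].round(1).tolist()) for k in range(1,n) if s[k,4]>60])
E
python3 - <<'E'
from h import *
import pickle
print('ref w3: disc 320.5,102.5 lug x322 y183-213');find(pickle.load(open('w3.pkl','rb')))
go([367,-296,160],jaw=-85)
c=capture('wrist');save(c,'w7');pickle.dump(c,open('w7.pkl','wb'));find(c)
E
```

```text
ref w3: disc 320.5,102.5 lug x322 y183-213
circles [[322.5, 103.5, 37.4]]
35 []
50 [([318, 183, 10, 30, 257], [322.9, 197.5])]
65 [([318, 183, 11, 30, 311], [322.7, 197.8])]
t 21.4 tcp [ 367.9 -295.7  158.6] jawdeg -85.4 grip 45.6 F [-0.   0.8  0.3]
 lin cm [-0.14  0.03  0.1 ]
 rot deg (tool) [-0.42 -0.07 -0.02]
circles [[326.5, 107.5, 36.3]]
35 []
50 [([322, 188, 10, 25, 126], [326.6, 196.2])]
65 [([322, 188, 10, 30, 298], [326.5, 202.6])]
```

```bash
python3 - <<'E'
from h import *
import pickle
c=pickle.load(open('w7.pkl','rb'))
a=onz(c,(326.7,218),35);b=onz(c,(326.7,188),5);D=onz(c,(326.5,107),6);m=(a+b)/2;print(a,b,m,D,np.degrees(np.arctan2(*(D-m)[1::-1])))
m[2]=31.5;go(m,jaw=-85.4)
E
```

```text
[ 354.25964774 -299.88700059   35.        ] [ 374.12790355 -298.67617767    5.        ] [ 364.19377564 -299.28158913   20.        ] [ 448.29746479 -292.18485093    6.        ] 4.823239125016916
t 21.5 tcp [ 367.9 -295.6  158.6] jawdeg -85.4 grip 46.0 F [-0.6  0.1  0.4]
 lin cm [12.71  0.33  0.42]
 rot deg (tool) [-0.02 -0.06 -0.02]
```

```bash
python3 -m crank '[{"linear":[4,0.33,0.33],"delta_rot":[0,0,0],"fingers":0.5},{"linear":[4,0,0],"delta_rot":[0,0,0],"fingers":0.5},{"linear":[3,0,0],"delta_rot":[0,0,0],"fingers":0.5},{"linear":[1.7,0,0],"delta_rot":[0,0,0],"fingers":0.5},{"linear":[0,0,0],"delta_rot":[0,0,0],"fingers":0.5}]'
python3 -m crank '[{"linear":[0,0,0],"delta_rot":[0,0,0],"fingers":0},{"linear":[0,0,0],"delta_rot":[0,0,0],"fingers":0},{"linear":[0,0,0],"delta_rot":[0,0,0],"fingers":0},{"linear":[0,0,0],"delta_rot":[0,0,0],"fingers":0},{"linear":[0,0,0],"delta_rot":[0,0,0],"fingers":0}]'
python3 -m crank '[{"linear":[0,0,0],"delta_rot":[0,0,0],"fingers":0},{"linear":[-1,0,0],"delta_rot":[0,0,0],"fingers":0},{"linear":[-3,0,0],"delta_rot":[0,0,0],"fingers":0},{"linear":[-4,0,0],"delta_rot":[0,0,0],"fingers":0},{"linear":[-3,0,0],"delta_rot":[0,0,0],"fingers":0}]'
python3 - <<'E'
from h import *
go([458,-87,112],jaw=2.5)
E
```

```text
time: 22.0
tool_pos: [364.0, -298.1, 29.5]
tcp_rot: [-1.105, 1.567, 2.117]
contact_force: [-0.6, -0.2, -0.2]
grip_width: 46.4
time: 22.5
tool_pos: [365.3, -299.5, 32.1]
tcp_rot: [2.518, 1.569, -0.544]
contact_force: [-0.5, 0.3, 0.3]
grip_width: 10.6
time: 23.0
tool_pos: [364.9, -299.2, 143.7]
tcp_rot: [2.62, 1.569, -0.441]
contact_force: [-0.4, -0.1, -3.0]
grip_width: 9.7
t 23.0 tcp [ 364.9 -299.2  143.7] jawdeg -85.4 grip 9.7 F [-0.4 -0.1 -3. ]
 lin cm [  3.17 -20.41 -10.97]
 rot deg (tool) [-8.792e+01 -3.000e-02 -1.000e-01]
```

```bash
for i in 1 2; do python3 -m crank '[{"linear":[0,0,0],"delta_rot":[-8,0,0],"fingers":0},{"linear":[0,0,0],"delta_rot":[-8,0,0],"fingers":0},{"linear":[0,0,0],"delta_rot":[-8,0,0],"fingers":0},{"linear":[0,0,0],"delta_rot":[-8,0,0],"fingers":0},{"linear":[0,0,0],"delta_rot":[-8,0,0],"fingers":0}]' >/dev/null; done
python3 -m crank '[{"linear":[0,0,0],"delta_rot":[-8,0,0],"fingers":0},{"linear":[0,2.5,-4],"delta_rot":[0,0,0],"fingers":0},{"linear":[0,2.5,-4],"delta_rot":[0,0,0],"fingers":0},{"linear":[0.5,2.3,-4],"delta_rot":[0,0,0],"fingers":0},{"linear":[0.5,1.7,-4],"delta_rot":[0,0,0],"fingers":0}]'
python3 -m crank '[{"linear":[0.5,0,-4],"delta_rot":[0,0,0],"fingers":0},{"linear":[0.5,0,0],"delta_rot":[0,0,0],"fingers":0},{"linear":[0,0,0],"delta_rot":[0,0,0],"fingers":0},{"linear":[0,0,0],"delta_rot":[0,0,0],"fingers":0},{"linear":[0,0,0],"delta_rot":[0,0,0],"fingers":0}]'
cat >> h.py <<'E'
def disc(c):
    g=cv2.cvtColor(c['image'],cv2.COLOR_BGR2GRAY)
    h=cv2.HoughCircles(cv2.medianBlur(g,3)[:200,200:440],cv2.HOUGH_GRADIENT,1,60,param1=80,param2=15,minRadius=52,maxRadius=72)
    print('disc',None if h is None else (h[0][:2]+[200,0,0]).round(1).tolist())
    gg=g[70:140,290:355];b=cv2.HoughCircles(cv2.medianBlur(cv2.resize(gg,None,fx=4,fy=4),5),cv2.HOUGH_GRADIENT,1,100,param1=60,param2=12,minRadius=16,maxRadius=36)
    print('hole',None if b is None else (b[0][:3]/4+[290,70,0]).round(1).tolist())
E
python3 - <<'E'
from h import *
import pickle
print('ref w5');disc(pickle.load(open('w5.pkl','rb')))
go([458,-87,112],jaw=2.5)
c=capture('wrist');save(c,'w8');pickle.dump(c,open('w8.pkl','wb'));disc(c);held(c,32.1)
E
```

```text
time: 24.5
tool_pos: [445.9, -133.8, 131.5]
tcp_rot: [-1.685, 1.567, 3.07]
contact_force: [-53.8, -16.7, 5.6]
grip_width: 9.6
time: 25.0
tool_pos: [446.3, -96.7, 122.0]
tcp_rot: [1.136, 1.569, -0.391]
contact_force: [-0.5, 0.2, -2.2]
grip_width: 10.4
ref w5
disc [[321.5, 97.5, 55.6], [416.5, 17.5, 58.9]]
hole [[322.1, 136.4, 5.8], [322.1, 101.6, 6.3], [353.4, 83.4, 7.0]]
t 25.0 tcp [446.3 -96.7 122. ] jawdeg 2.5 grip 10.4 F [-0.5  0.2 -2.2]
 lin cm [ 1.    1.21 -0.91]
 rot deg (tool) [-0.02  0.05 -0.11]
disc [[324.5, 99.5, 54.9]]
hole [[322.1, 102.4, 5.6], [292.9, 120.9, 6.0], [351.1, 120.6, 6.0]]
26.1 [[324.0, 106.5], [388.7, 106.5], [259.4, 106.5], [324.2, 34.3], [323.9, 170.3]]
29.1 [[324.0, 106.6], [387.4, 106.6], [260.6, 106.6], [324.2, 35.8], [323.9, 169.3]]
32.1 [[324.0, 106.6], [386.2, 106.6], [261.7, 106.6], [324.1, 37.2], [323.8, 168.2]]
35.1 [[323.9, 106.7], [385.1, 106.7], [262.8, 106.7], [324.1, 38.6], [323.8, 167.2]]
```

```bash
python3 -m crank '[{"linear":[0.5,0.6,0],"delta_rot":[0,0,-0.1],"fingers":0},{"linear":[0.5,0.6,0],"delta_rot":[0,0,0],"fingers":0},{"linear":[0,0,0],"delta_rot":[0,0,0],"fingers":0},{"linear":[0,0,0],"delta_rot":[0,0,0],"fingers":0},{"linear":[0,0,0],"delta_rot":[0,0,0],"fingers":0}]'
python3 - <<'E'
from h import *
go([454.9,-21,112],jaw=2.5)
E
```

```text
time: 25.55
tool_pos: [457.8, -94.9, 111.4]
tcp_rot: [-1.368, 1.57, -2.894]
contact_force: [-0.2, -0.5, -1.5]
grip_width: 10.0
t 25.6 tcp [457.8 -94.9 111.4] jawdeg 2.6 grip 10.0 F [-0.2 -0.5 -1.5]
 lin cm [-0.06  0.04 -7.4 ]
 rot deg (tool) [0.07 0.01 0.06]
```

```bash
python3 -m crank '[{"linear":[-0.05,0.04,-1],"delta_rot":[0,0,0],"fingers":0},{"linear":[0,0,-1.5],"delta_rot":[0,0,0],"fingers":0},{"linear":[0,0,-1],"delta_rot":[0,0,0],"fingers":0},{"linear":[0,0,-1],"delta_rot":[0,0,0],"fingers":0},{"linear":[0,0,-0.5],"delta_rot":[0,0,0],"fingers":0}]'
python3 -m crank '[{"linear":[0,0,-0.7],"delta_rot":[0,0,0],"fingers":0},{"linear":[0,0,-0.7],"delta_rot":[0,0,0],"fingers":0},{"linear":[0,0,-0.6],"delta_rot":[0,0,0],"fingers":0},{"linear":[0,0,-0.4],"delta_rot":[0,0,0],"fingers":0},{"linear":[0,0,0],"delta_rot":[0,0,0],"fingers":0}]'
python3 - <<'E'
from h import *
go([454.9,-21,106],jaw=2.5)
E
```

```text
time: 26.05
tool_pos: [456.0, -43.9, 112.1]
tcp_rot: [-1.121, 1.57, -2.646]
contact_force: [-0.3, 0.3, -1.8]
grip_width: 9.9
time: 26.55
tool_pos: [455.0, -20.6, 112.0]
tcp_rot: [-1.137, 1.57, -2.663]
contact_force: [0.3, -0.3, -1.1]
grip_width: 9.8
t 26.6 tcp [455.  -20.6 112. ] jawdeg 2.6 grip 9.8 F [ 0.3 -0.3 -1.1]
 lin cm [ 0.6  -0.01  0.04]
 rot deg (tool) [0.1  0.02 0.04]
```

```bash
python3 -m crank '[{"linear":[0.2,0,0],"delta_rot":[0,0,0],"fingers":0},{"linear":[0.2,0,0],"delta_rot":[0,0,0],"fingers":0},{"linear":[0.18,0,0],"delta_rot":[0,0,0],"fingers":0},{"linear":[0,0,0],"delta_rot":[0,0,0],"fingers":0},{"linear":[0,0,0],"delta_rot":[0,0,0],"fingers":0}]'
python3 -m crank '[{"linear":[0,0,0],"delta_rot":[0,0,0],"fingers":0.15},{"linear":[0,0,0],"delta_rot":[0,0,0],"fingers":0.3},{"linear":[0,0,0],"delta_rot":[0,0,0],"fingers":0.4},{"linear":[0,0,0],"delta_rot":[0,0,0],"fingers":0.4},{"linear":[0,0,0],"delta_rot":[0,0,0],"fingers":0.4}]'
python3 -m crank '[{"linear":[-1.5,0,0],"delta_rot":[0,0,0],"fingers":0.4},{"linear":[-2.5,0,0],"delta_rot":[0,0,0],"fingers":0.4},{"linear":[-4,0,0],"delta_rot":[0,0,0],"fingers":0.4},{"linear":[-4,0,0],"delta_rot":[0,0,0],"fingers":0.4},{"linear":[0,0,0],"delta_rot":[0,0,0],"fingers":0.4}]'
python3 - <<'E'
from h import *
import pickle
go([395,262,230],jaw=-80)
c=capture('wrist');save(c,'w9');pickle.dump(c,open('w9.pkl','wb'));find(c)
print('expected home disc centre px, slot1',proj(c,[451.3,62.2,80]),'lug top centre',proj(c,[454.9,-19.7,109]))
E
```

```text
time: 27.05
tool_pos: [455.1, -21.2, 106.3]
tcp_rot: [-0.751, 1.57, -2.277]
contact_force: [0.2, -0.9, -0.2]
grip_width: 9.8
time: 27.55
tool_pos: [455.1, -21.0, 106.3]
tcp_rot: [-0.915, 1.57, -2.441]
contact_force: [-0.2, 0.5, -0.3]
grip_width: 36.3
time: 28.05
tool_pos: [457.6, -21.4, 231.1]
tcp_rot: [1.264, 1.561, -0.262]
contact_force: [-0.0, 0.2, 0.7]
grip_width: 36.5
t 28.1 tcp [457.6 -21.4 231.1] jawdeg 2.6 grip 36.5 F [-0.   0.2  0.7]
 lin cm [-2.000e-02 -4.980e+00 -2.859e+01]
 rot deg (tool) [82.58 -0.24 -0.56]
circles [[318.5, 108.5, 31.9]]
35 []
50 []
65 [([313, 184, 10, 9, 71], [318.0, 187.7]), ([313, 195, 10, 20, 187], [317.5, 204.9])]
expected home disc centre px, slot1 [318.78777608 105.23128115] lug top centre [318.91171934 203.71404912]
```

View pics/w9.png

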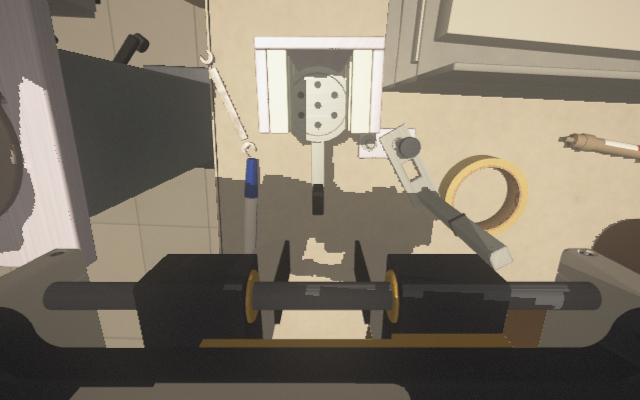

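```bash
python3 - <<'E'
from h import *
import pickle
c=pickle.load(open('w2.pkl','rb'));a=onz(c,(75,171),5);b=onz(c,(79,181),35);D=onz(c,(65,125),6);print(a,b,D)
c=pickle.load(open('w1.pkl','rb'));D=onz(c,(159,159),6);print(D,onz(c,(171,212),28))
E
python3 -m crank '[{"linear":[0,-1,-4],"delta_rot":[0,-0.2,-0.5],"fingers":0.5},{"linear":[0,-1,-4],"delta_rot":[0,0,0],"fingers":0.5},{"linear":[0,-1,-4],"delta_rot":[0,0,0],"fingers":0.5},{"linear":[0,-1,-4],"delta_rot":[0,0,0],"fingers":0.5},{"linear":[0,-1,-4],"delta_rot":[0,0,0],"fingers":0.5}]'>/dev/null
python3 -m crank '[{"linear":[0,0,-4],"delta_rot":[0,0,0],"fingers":0.5},{"linear":[0,0,-4],"delta_rot":[0,0,0],"fingers":0.5},{"linear":[0,0,0],"delta_rot":[8,0,0],"fingers":0.5},{"linear":[0,0,0],"delta_rot":[8,0,0],"fingers":0.5},{"linear":[0,0,0],"delta_rot":[8,0,0],"fingers":0.5}]'>/dev/null
python3 -m crank '[{"linear":[0,0,0],"delta_rot":[8,0,0],"fingers":0.5},{"linear":[0,0,0],"delta_rot":[8,0,0],"fingers":0.5},{"linear":[0,0,0],"delta_rot":[8,0,0],"fingers":0.5},{"linear":[0,0,0],"delta_rot":[8,0,0],"fingers":0.5},{"linear":[0,0,0],"delta_rot":[8,0,0],"fingers":0.5}]'>/dev/null
python3 -m crank '[{"linear":[0,0,0],"delta_rot":[8,0,0],"fingers":0.5},{"linear":[0,0,0],"delta_rot":[8,0,0],"fingers":0.5},{"linear":[0,0,0],"delta_rot":[0,0,0],"fingers":0.5},{"linear":[0,0,0],"delta_rot":[0,0,0],"fingers":0.5},{"linear":[0,0,0],"delta_rot":[0,0,0],"fingers":0.5}]'
python3 - <<'E'
from h import *
import pickle
go([395,261,160],jaw=-78)
E
```

```text
[404.04738061 277.86338322   5.        ] [394.4188137  250.95304669  35.        ] [475.89688131 275.33324919   6.        ]
[475.42232599 276.63377254   6.        ] [399.10422551 259.05221046  28.        ]
time: 30.1
tool_pos: [392.4, 256.4, 225.1]
tcp_rot: [0.215, 1.56, -2.704]
contact_force: [-0.2, 0.0, -1.0]
grip_width: 45.7
t 30.1 tcp [392.4 256.4 225.1] jawdeg -77.3 grip 45.7 F [-0.2  0.  -1. ]
 lin cm [ 6.51 -0.41 -0.42]
 rot deg (tool) [ 0.72  0.62 -0.14]
```

```bash
python3 -m crank '[{"linear":[3.3,-0.4,-0.4],"delta_rot":[0.7,0.6,-0.1],"fingers":0.5},{"linear":[3.2,0,0],"delta_rot":[0,0,0],"fingers":0.5},{"linear":[0,0,0],"delta_rot":[0,0,0],"fingers":0.5},{"linear":[0,0,0],"delta_rot":[0,0,0],"fingers":0.5},{"linear":[0,0,0],"delta_rot":[0,0,0],"fingers":0.5}]' >/dev/null
python3 - <<'E'
from h import *
import pickle
go([395,261,160],jaw=-78)
c=capture('wrist');save(c,'w10');pickle.dump(c,open('w10.pkl','wb'));find(c)
E
```

```text
t 30.6 tcp [396.3 261.5 162.1] jawdeg -78.1 grip 45.5 F [-0.2  0.2  0.3]
 lin cm [0.21 0.03 0.14]
 rot deg (tool) [-0.1  -0.18  0.  ]
circles [[321.5, 102.5, 29.4]]
35 []
50 []
65 [([316, 184, 10, 28, 170], [320.4, 194.1])]
```

```bash
python3 - <<'E'
from h import *
import pickle
c=pickle.load(open('w10.pkl','rb'))
a=onz(c,(321,213),35);b=onz(c,(321,183.5),5);D=onz(c,(321.5,102),6);m=(a+b)/2;print(a,b,m,D,np.linalg.norm((D-m)[:2]),np.degrees(np.arctan2(*(D-m)[1::-1])))
m[2]=31.5;go(m,jaw=-78.1)
E
```

```text
[385.99349083 261.54753354  35.        ] [405.62026534 265.74847109   5.        ] [395.80687808 263.64800232  20.        ] [479.25765502 280.75876323   6.        ] 85.1869139582123 11.587334579315717
t 30.6 tcp [396.3 261.5 162.2] jawdeg -78.1 grip 45.8 F [-0.1  0.2 -0.6]
 lin cm [13.07 -0.21  0.05]
 rot deg (tool) [-0.01 -0.2   0.01]
```

```bash
python3 -m crank '[{"linear":[4,-0.21,-0.04],"delta_rot":[0,-0.2,0],"fingers":0.5},{"linear":[4,0,0],"delta_rot":[0,0,0],"fingers":0.5},{"linear":[3.3,0,0],"delta_rot":[0,0,0],"fingers":0.5},{"linear":[1.7,0,0],"delta_rot":[0,0,0],"fingers":0.5},{"linear":[0,0,0],"delta_rot":[0,0,0],"fingers":0.5}]'
python3 -m crank '[{"linear":[0,0,0],"delta_rot":[0,0,0],"fingers":0},{"linear":[0,0,0],"delta_rot":[0,0,0],"fingers":0},{"linear":[0,0,0],"delta_rot":[0,0,0],"fingers":0},{"linear":[0,0,0],"delta_rot":[0,0,0],"fingers":0},{"linear":[0,0,0],"delta_rot":[0,0,0],"fingers":0}]'
python3 -m crank '[{"linear":[0,0,0],"delta_rot":[0,0,0],"fingers":0},{"linear":[-2,0,0],"delta_rot":[0,0,0],"fingers":0},{"linear":[-4,0,0],"delta_rot":[0,0,0],"fingers":0},{"linear":[-4,0,0],"delta_rot":[0,0,0],"fingers":0},{"linear":[-4,0,0],"delta_rot":[0,0,0],"fingers":0}]'
python3 -m crank '[{"linear":[-4,0,0],"delta_rot":[0,0,0],"fingers":0},{"linear":[-3.5,0,0],"delta_rot":[0,0,0],"fingers":0},{"linear":[0,0,0],"delta_rot":[0,0,0],"fingers":0},{"linear":[0,0,0],"delta_rot":[0,0,0],"fingers":0},{"linear":[0,0,0],"delta_rot":[0,0,0],"fingers":0}]'
python3 - <<'E'
from h import *
go([400,-100,240],jaw=2.5)
E
```

```text
time: 31.15
tool_pos: [394.6, 262.9, 29.6]
tcp_rot: [0.194, 1.565, -2.74]
contact_force: [-0.3, 0.4, 0.4]
grip_width: 45.9
time: 31.65
tool_pos: [395.4, 263.3, 31.2]
tcp_rot: [0.155, 1.569, -2.78]
contact_force: [0.3, -0.0, -0.2]
grip_width: 10.6
time: 32.15
tool_pos: [394.8, 263.0, 171.7]
tcp_rot: [0.174, 1.566, -2.76]
contact_force: [1.2, 0.4, -2.0]
grip_width: 9.6
time: 32.65
tool_pos: [394.8, 263.0, 244.0]
tcp_rot: [0.183, 1.564, -2.751]
contact_force: [0.0, 0.1, -1.7]
grip_width: 9.9
t 32.6 tcp [394.8 263.  244. ] jawdeg -78.1 grip 9.9 F [ 0.   0.1 -1.7]
 lin cm [ 0.49 35.63  6.94]
 rot deg (tool) [-80.64   0.34   0.2 ]
```

```bash
for i in 1 2; do python3 -m crank '[{"linear":[0,0,0],"delta_rot":[-8.06,0,0],"fingers":0},{"linear":[0,0,0],"delta_rot":[-8.06,0,0],"fingers":0},{"linear":[0,0,0],"delta_rot":[-8.06,0,0],"fingers":0},{"linear":[0,0,0],"delta_rot":[-8.06,0,0],"fingers":0},{"linear":[0,0,0],"delta_rot":[-8.06,0,0],"fingers":0}]'|grep grip; done
for i in 1 2; do python3 -m crank '[{"linear":[0,0,3.6],"delta_rot":[0,0,0],"fingers":0},{"linear":[0,0,3.6],"delta_rot":[0,0,0],"fingers":0},{"linear":[0,0,3.6],"delta_rot":[0,0,0],"fingers":0},{"linear":[0,0,3.6],"delta_rot":[0,0,0],"fingers":0},{"linear":[0,0,3.6],"delta_rot":[0,0,0],"fingers":0}]'; done
python3 - <<'E'
from h import *
go([458,-95,230],jaw=2.5)
E
```

```text
grip_width: 9.8
grip_width: 9.8
time: 34.15
tool_pos: [402.5, 82.2, 244.2]
tcp_rot: [-1.394, 1.565, -2.921]
contact_force: [1.1, -0.6, -1.8]
grip_width: 9.7
time: 34.65
tool_pos: [410.4, -97.5, 244.4]
tcp_rot: [-1.63, 1.565, 3.125]
contact_force: [1.0, 0.1, -1.4]
grip_width: 10.0
t 34.6 tcp [410.4 -97.5 244.4] jawdeg 2.5 grip 10.0 F [ 1.   0.1 -1.4]
 lin cm [ 1.42  4.78 -0.05]
 rot deg (tool) [-0.04 -0.02  0.32]
```

```bash
python3 -m crank '[{"linear":[0,2,0],"delta_rot":[0,0,0.3],"fingers":0},{"linear":[0,2.75,0],"delta_rot":[0,0,0],"fingers":0},{"linear":[3,0,0],"delta_rot":[0,0,0],"fingers":0},{"linear":[3,0,0],"delta_rot":[0,0,0],"fingers":0},{"linear":[2.9,0,0],"delta_rot":[0,0,0],"fingers":0}]'
python3 -m crank '[{"linear":[0,0,0],"delta_rot":[0,0,0],"fingers":0},{"linear":[0,0,0],"delta_rot":[0,0,0],"fingers":0},{"linear":[0,0,0],"delta_rot":[0,0,0],"fingers":0},{"linear":[0,0,0],"delta_rot":[0,0,0],"fingers":0},{"linear":[0,0,0],"delta_rot":[0,0,0],"fingers":0}]'>/dev/null
python3 - <<'E'
from h import *
import pickle
go([454.9,-21,155.2],jaw=2.5)
c=capture('wrist');save(c,'w11');pickle.dump(c,open('w11.pkl','wb'));disc(c);held(c,31.2)
E
```

```text
time: 35.15
tool_pos: [458.0, -94.0, 154.2]
tcp_rot: [-1.935, 1.57, 2.82]
contact_force: [-0.1, -0.3, -2.7]
grip_width: 9.8
t 35.6 tcp [459.3 -94.5 158. ] jawdeg 2.5 grip 9.8 F [ 1.   0.6 -1.4]
 lin cm [ 0.26 -0.13 -7.36]
 rot deg (tool) [-0.03  0.1  -0.25]
disc [[323.5, 97.5, 54.0]]
hole [[322.4, 100.6, 6.0], [322.4, 135.9, 5.9], [291.6, 82.4, 6.7]]
25.2 [[323.9, 106.5], [388.9, 106.5], [259.0, 106.5], [324.1, 33.9], [323.8, 170.6]]
28.2 [[323.9, 106.6], [387.6, 106.6], [260.2, 106.6], [324.1, 35.4], [323.8, 169.6]]
31.2 [[323.9, 106.6], [386.4, 106.6], [261.3, 106.6], [324.0, 36.8], [323.7, 168.5]]
34.2 [[323.8, 106.7], [385.3, 106.7], [262.4, 106.7], [324.0, 38.2], [323.7, 167.5]]
```

```bash
python3 -m crank '[{"linear":[0.26,-0.13,-0.8],"delta_rot":[0,0,0],"fingers":0},{"linear":[0,0,-1.5],"delta_rot":[0,0,0],"fingers":0},{"linear":[0,0,-1],"delta_rot":[0,0,0],"fingers":0},{"linear":[0,0,-1],"delta_rot":[0,0,0],"fingers":0},{"linear":[0,0,-0.6],"delta_rot":[0,0,0],"fingers":0}]'
python3 -m crank '[{"linear":[0,0,-0.7],"delta_rot":[0,0,0],"fingers":0},{"linear":[0,0,-0.7],"delta_rot":[0,0,0],"fingers":0},{"linear":[0,0,-0.6],"delta_rot":[0,0,0],"fingers":0},{"linear":[0,0,-0.4],"delta_rot":[0,0,0],"fingers":0},{"linear":[0,0,0],"delta_rot":[0,0,0],"fingers":0}]'
python3 - <<'E'
from h import *
go([454.9,-22,149.3],jaw=2.5)
E
```

```text
time: 36.2
tool_pos: [455.4, -44.4, 154.4]
tcp_rot: [1.235, 1.568, -0.292]
contact_force: [-0.4, -0.1, -1.1]
grip_width: 9.5
time: 36.7
tool_pos: [454.4, -21.0, 154.3]
tcp_rot: [1.218, 1.568, -0.309]
contact_force: [-0.1, -0.5, -1.8]
grip_width: 10.1
t 36.7 tcp [454.4 -21.  154.3] jawdeg 2.5 grip 10.1 F [-0.1 -0.5 -1.8]
 lin cm [0.5  0.05 0.1 ]
 rot deg (tool) [-0.    0.05 -0.14]
```

```bash
python3 -m crank '[{"linear":[0.2,0,0.06],"delta_rot":[0,0,0],"fingers":0},{"linear":[0.2,0,0],"delta_rot":[0,0,0],"fingers":0},{"linear":[0.1,0,0],"delta_rot":[0,0,0],"fingers":0},{"linear":[0,0,0],"delta_rot":[0,0,0],"fingers":0},{"linear":[0,0,0],"delta_rot":[0,0,0],"fingers":0}]'
python3 -m crank '[{"linear":[0,0,0],"delta_rot":[0,0,0],"fingers":0.15},{"linear":[0,0,0],"delta_rot":[0,0,0],"fingers":0.3},{"linear":[0,0,0],"delta_rot":[0,0,0],"fingers":0.4},{"linear":[0,0,0],"delta_rot":[0,0,0],"fingers":0.4},{"linear":[0,0,0],"delta_rot":[0,0,0],"fingers":0.4}]'
python3 -m crank '[{"linear":[-1.5,0,0],"delta_rot":[0,0,0],"fingers":0.4},{"linear":[-2.5,0,0],"delta_rot":[0,0,0],"fingers":0.4},{"linear":[-4,0,0],"delta_rot":[0,0,0],"fingers":0.4},{"linear":[-4,0,0],"delta_rot":[0,0,0],"fingers":0.4},{"linear":[-4,0,0],"delta_rot":[0,0,0],"fingers":0.4}]'
python3 -m crank '[{"linear":[-4,0,0],"delta_rot":[0,0,0],"fingers":0.4},{"linear":[0,0,0],"delta_rot":[0,0,0],"fingers":0.4},{"linear":[0,0,0],"delta_rot":[0,0,0],"fingers":0.4},{"linear":[0,0,0],"delta_rot":[0,0,0],"fingers":0.4},{"linear":[0,0,0],"delta_rot":[0,0,0],"fingers":0.4}]'
python3 - <<'E'
from h import *
import pickle
go([579,-31,330],jaw=32.5)
c=capture('wrist');save(c,'w12');pickle.dump(c,open('w12.pkl','wb'))
print('expected home disc centre px, slot2',proj(c,[451.3,62.2,124]),'lug top centre',proj(c,[454.9,-19.7,153]),'post',proj(c,[579,-31,178]))
E
```

```text
time: 37.2
tool_pos: [454.5, -22.2, 149.3]
tcp_rot: [1.178, 1.568, -0.35]
contact_force: [0.2, -0.9, -1.6]
grip_width: 9.7
time: 37.7
tool_pos: [454.5, -22.0, 149.3]
tcp_rot: [1.218, 1.568, -0.31]
contact_force: [0.1, 0.1, 0.3]
grip_width: 36.4
time: 38.2
tool_pos: [453.7, -21.8, 310.9]
tcp_rot: [1.219, 1.568, -0.309]
contact_force: [1.3, -0.3, -0.6]
grip_width: 36.4
time: 38.7
tool_pos: [453.4, -21.8, 347.9]
tcp_rot: [-1.071, 1.57, -2.599]
contact_force: [0.7, -0.4, 0.7]
grip_width: 36.7
t 38.7 tcp [453.4 -21.8 347.9] jawdeg 2.5 grip 36.7 F [ 0.7 -0.4  0.7]
 lin cm [ 1.78 12.51  1.46]
 rot deg (tool) [-3.003e+01  1.000e-02  3.000e-02]
expected home disc centre px, slot2 [324.47189311 106.32858046] lug top centre [324.51797038 184.3770457 ] post [443.92308329 205.72614362]
```

View pics/w12.png

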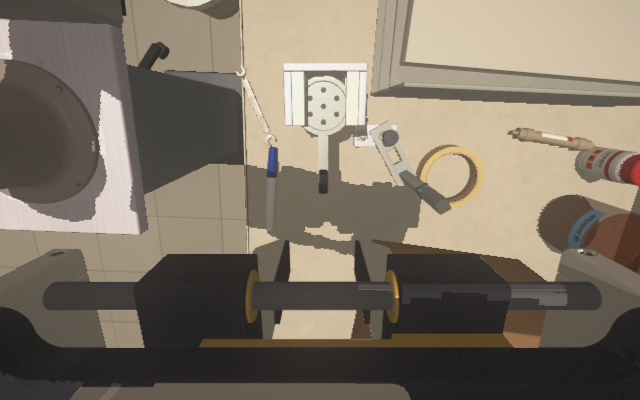

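All three plates are in: top disc hole (323,107), expected (324,106). The open post's top is at about (441,207). Next I return to the post.

```bash
python3 - <<'E'
from h import *
import pickle
c=pickle.load(open('w12.pkl','rb'));print(onz(c,(441,206.5),178))
E
python3 -m crank '[{"linear":[0,4,0.5],"delta_rot":[0,0,0],"fingers":0.4},{"linear":[0,4,0.5],"delta_rot":[0,0,0],"fingers":0.4},{"linear":[0,4,0.46],"delta_rot":[0,0,0],"fingers":0.4},{"linear":[0,0.5,0],"delta_rot":[-8,0,0],"fingers":0.4},{"linear":[0,0,0],"delta_rot":[-8,0,0],"fingers":0.4}]'>/dev/null
python3 -m crank '[{"linear":[0,0,0],"delta_rot":[-8,0,0],"fingers":0.4},{"linear":[0,0,0],"delta_rot":[-6,0,0],"fingers":0.4},{"linear":[0,0,0],"delta_rot":[0,0,0],"fingers":0.4},{"linear":[0,0,0],"delta_rot":[0,0,0],"fingers":0.4},{"linear":[0,0,0],"delta_rot":[0,0,0],"fingers":0.4}]'
python3 - <<'E'
from h import *
go([579,-31.2,178.6],jaw=32.5)
E
```

```text
[576.11044344 -31.96767154 178.        ]
time: 39.75
tool_pos: [579.4, -31.0, 349.3]
tcp_rot: [0.662, 1.569, -0.345]
contact_force: [-0.2, 0.3, 0.6]
grip_width: 36.6
t 39.8 tcp [579.4 -31.  349.3] jawdeg 32.3 grip 36.6 F [-0.2  0.3  0.6]
 lin cm [17.07 -0.06 -0.04]
 rot deg (tool) [-0.16  0.09 -0.07]
```

```bash
python3 -m crank '[{"linear":[4,-0.1,0],"delta_rot":[-0.2,0,0],"fingers":0.4},{"linear":[4,0,0],"delta_rot":[0,0,0],"fingers":0.4},{"linear":[4,0,0],"delta_rot":[0,0,0],"fingers":0.4},{"linear":[3,0,0],"delta_rot":[0,0,0],"fingers":0.4},{"linear":[2,0,0],"delta_rot":[0,0,0],"fingers":0.4}]'
python3 -m crank '[{"linear":[0,0,0],"delta_rot":[0,0,0],"fingers":0.4},{"linear":[0,0,0],"delta_rot":[0,0,0],"fingers":0},{"linear":[0,0,0],"delta_rot":[0,0,0],"fingers":0},{"linear":[0,0,0],"delta_rot":[0,0,0],"fingers":0},{"linear":[0,0,0],"delta_rot":[0,0,0],"fingers":0}]'
python3 - <<'E'
from h import *
go([579,-31.2,200.6],jaw=32.5)
E
```

```text
time: 40.25
tool_pos: [578.0, -31.6, 177.0]
tcp_rot: [-1.877, 1.57, -2.88]
contact_force: [-0.7, -0.0, 1.0]
grip_width: 36.9
time: 40.75
tool_pos: [579.6, -31.9, 181.0]
tcp_rot: [0.708, 1.566, -0.293]
contact_force: [-0.6, 0.2, 3.6]
grip_width: 13.6
t 40.8 tcp [579.6 -31.9 181. ] jawdeg 32.7 grip 13.6 F [-0.6  0.2  3.6]
 lin cm [-1.96 -0.   -0.08]
 rot deg (tool) [ 0.16  0.22 -0.19]
```

```bash
python3 -m crank '[{"linear":[-0.6,0,0],"delta_rot":[0,0,0],"fingers":0},{"linear":[-0.6,0,0],"delta_rot":[0,0,0],"fingers":0},{"linear":[-0.6,0,0],"delta_rot":[0,0,0],"fingers":0},{"linear":[-0.4,0,0],"delta_rot":[0,0,0],"fingers":0},{"linear":[0,0,0],"delta_rot":[0,0,0],"fingers":0}]'
python3 -m crank '[{"linear":[0,-0.593,-0.026],"delta_rot":[5,0,0],"fingers":0},{"linear":[0,-0.593,-0.026],"delta_rot":[5,0,0],"fingers":0},{"linear":[0,-0.593,-0.026],"delta_rot":[5,0,0],"fingers":0},{"linear":[0,-0.593,-0.026],"delta_rot":[5,0,0],"fingers":0},{"linear":[0,0,0],"delta_rot":[0,0,0],"fingers":0}]'
python3 - <<'E'
from h import *
a=np.radians(182.5+100);go([542.8+68*np.cos(a),26.1+68*np.sin(a),202],jaw=12.5)
E
```

```text
time: 41.25
tool_pos: [579.2, -31.8, 202.4]
tcp_rot: [0.691, 1.567, -0.31]
contact_force: [-0.4, -0.4, -3.0]
grip_width: 13.7
time: 41.75
tool_pos: [556.8, -40.8, 201.5]
tcp_rot: [1.178, 1.568, -0.173]
contact_force: [1.2, 0.8, -4.1]
grip_width: 13.9
t 41.8 tcp [556.8 -40.8 201.5] jawdeg 12.6 grip 13.9 F [ 1.2  0.8 -4.1]
 lin cm [-0.05  0.08 -0.04]
 rot deg (tool) [ 0.09  0.05 -0.13]
```

```bash
for i in 1 2 3 4; do python3 -m crank '[{"linear":[0,-0.593,-0.026],"delta_rot":[5,0,0],"fingers":0},{"linear":[0,-0.593,-0.026],"delta_rot":[5,0,0],"fingers":0},{"linear":[0,-0.593,-0.026],"delta_rot":[5,0,0],"fingers":0},{"linear":[0,-0.593,-0.026],"delta_rot":[5,0,0],"fingers":0},{"linear":[0,-0.593,-0.026],"delta_rot":[5,0,0],"fingers":0}]'|grep -v rot;done
python3 - <<'E'
from h import *
go([475.3,23.7,200.5],jaw=-87.5)
E
```

```text
time: 42.25
tool_pos: [527.8, -40.8, 201.5]
contact_force: [1.1, 0.8, -3.4]
grip_width: 13.7
time: 42.75
tool_pos: [501.2, -28.4, 201.5]
contact_force: [0.7, 0.4, -3.1]
grip_width: 13.9
time: 43.25
tool_pos: [482.2, -5.8, 201.4]
contact_force: [0.5, 0.7, -3.3]
grip_width: 13.3
time: 43.75
tool_pos: [474.6, 22.3, 201.5]
contact_force: [1.0, -3.6, -2.7]
grip_width: 13.5
t 43.8 tcp [474.6  22.3 201.5] jawdeg -87.4 grip 13.5 F [ 1.  -3.6 -2.7]
 lin cm [ 0.1  -0.13 -0.07]
 rot deg (tool) [ 0.15 -0.17 -0.12]
```

```bash
python3 -m crank '[{"linear":[0,-0.1,0],"delta_rot":[0.1,-0.1,-0.1],"fingers":0},{"linear":[0.3,0,0],"delta_rot":[0,0,0],"fingers":0},{"linear":[0.4,0,0],"delta_rot":[0,0,0],"fingers":0},{"linear":[0.3,0,0],"delta_rot":[0,0,0],"fingers":0},{"linear":[0,0,0],"delta_rot":[0,0,0],"fingers":0}]'
python3 -m crank '[{"linear":[0.3,0,0],"delta_rot":[0,0,0],"fingers":0},{"linear":[0.3,0,0],"delta_rot":[0,0,0],"fingers":0},{"linear":[0.3,0,0],"delta_rot":[0,0,0],"fingers":0},{"linear":[0.1,0,0],"delta_rot":[0,0,0],"fingers":0},{"linear":[0,0,0],"delta_rot":[0,0,0],"fingers":0}]'
python3 - <<'E'
from h import *
go([475.3,23.7,180.7],jaw=-87.5)
E
```

```text
time: 44.25
tool_pos: [474.0, 23.7, 190.5]
tcp_rot: [-1.383, 1.569, 1.804]
contact_force: [2.2, -0.7, -4.6]
grip_width: 13.7
time: 44.75
tool_pos: [474.3, 23.5, 181.2]
tcp_rot: [-2.138, 1.57, 1.048]
contact_force: [1.7, -0.7, -3.9]
grip_width: 13.6
t 44.8 tcp [474.3  23.5 181.2] jawdeg -87.4 grip 13.6 F [ 1.7 -0.7 -3.9]
 lin cm [ 0.05 -0.02 -0.1 ]
 rot deg (tool) [ 0.07 -0.03  0.05]
```

```bash
python3 -m crank '[{"linear":[0.1,0,0],"delta_rot":[0,0,0],"fingers":0},{"linear":[0.05,0,0],"delta_rot":[0,0,0],"fingers":0},{"linear":[0,0,0],"delta_rot":[0,0,0],"fingers":0},{"linear":[0,0,0],"delta_rot":[0,0,0],"fingers":0.2},{"linear":[0,0,0],"delta_rot":[0,0,0],"fingers":0.4}]'
python3 -m crank '[{"linear":[0,0,0],"delta_rot":[0,0,0],"fingers":0.4},{"linear":[0,0,0],"delta_rot":[0,0,0],"fingers":0.4},{"linear":[-2,0,0],"delta_rot":[0,0,0],"fingers":0.4},{"linear":[-4,0,0],"delta_rot":[0,0,0],"fingers":0.4},{"linear":[-4,0,0],"delta_rot":[0,0,0],"fingers":0.4}]'
python3 -m crank '[{"linear":[-5,0,0],"delta_rot":[0,0,0],"fingers":0.4},{"linear":[0,0,0],"delta_rot":[0,0,0],"fingers":0.4},{"linear":[0,0,0],"delta_rot":[0,0,0],"fingers":0.4},{"linear":[0,0,0],"delta_rot":[0,0,0],"fingers":0.4},{"linear":[0,0,0],"delta_rot":[0,0,0],"fingers":0.4}]'
python3 - <<'E'
from h import *
go([475.3,23.7,331],jaw=-87.5)
c=capture('wrist');save(c,'w13')
import pickle;pickle.dump(c,open('w13.pkl','wb'))
for n,p in dict(post=(475.5,23.3,178),stud=(509.3,24.7,28),disc2=(451.3,62.2,124),lug2=(454.9,-19.7,153)).items():print(n,proj(c,p))
im=cv2.convertScaleAbs(c['image'],alpha=1.2)[60:250,220:420];cv2.imwrite('pics/w13c.png',cv2.resize(im,None,fx=3,fy=3,interpolation=cv2.INTER_CUBIC))
E
```

```text
time: 45.25
tool_pos: [474.0, 23.5, 179.9]
tcp_rot: [-1.928, 1.57, 1.258]
contact_force: [0.4, 0.8, 0.4]
grip_width: 22.4
time: 45.75
tool_pos: [473.6, 23.4, 280.5]
tcp_rot: [-0.671, 1.569, 2.516]
contact_force: [0.4, 0.3, 0.7]
grip_width: 36.7
time: 46.25
tool_pos: [473.6, 23.4, 328.3]
tcp_rot: [-0.513, 1.568, 2.673]
contact_force: [0.3, -1.6, 0.0]
grip_width: 36.7
t 46.2 tcp [473.6  23.4 328.3] jawdeg -87.4 grip 36.7 F [ 0.3 -1.6  0. ]
 lin cm [-0.27 -0.03 -0.17]
 rot deg (tool) [0.07 0.13 0.07]
post [323.40869581 192.35555824]
stud [323.1053547 140.6416901]
disc2 [288.36122359 198.89921952]
lug2 [363.07543556 206.74644915]
```

View pics/w13c.png

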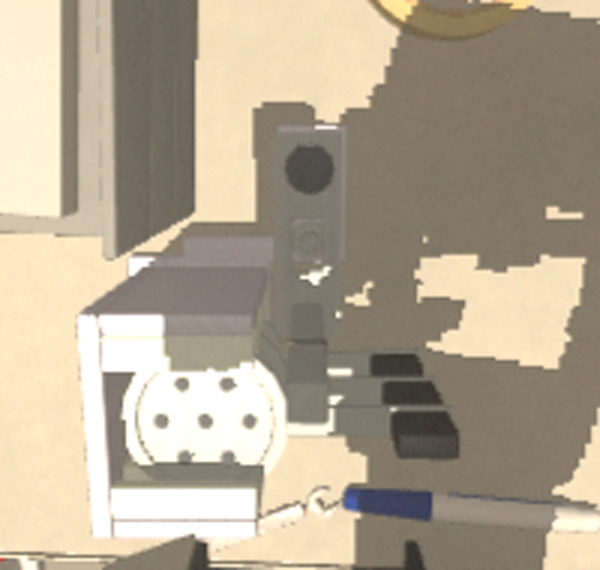

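The stud shows inside the bracket's slot at px (322,140), expected (323,141). The post top is at (322,192), expected (323,192), and the top disc hole at (288,200), expected (288,199). All three lugs are stacked and the gripper is clear, so I'm handing in.

```bash
python3 -c "
from plant import workorder
print(workorder.close_job())"
```

```text
the job is handed in; nothing more can be done
None
```

I lifted the bracket, swung it open by about 120° and set it down. Three plates lay on the bench, and I slid each one home, bottom slot to top. Then I swung the bracket back, lowered it over the short stud and handed the job in at about 46 s. No verdict is reported.

**Last checks:** All of these agree with the fully home, locked state.
- **Top plate:** in the last picture its disc centre is within about 1 px of its home position.
- **Lower plates:** I measured each within about 3 mm of home right after loading it. In the last picture their lugs line up under the top one.
- **Bracket:** it is down, with the stud visible inside its slot. The stud and the post top are each within about 1 px of their locked positions.
- **Gripper and other things:** the gripper was open and clear, about 150 mm above the post. I never touched the tape roll or the timer.

**What went wrong:** while I carried the second plate, the wrist force read about 56 N for a moment, 54 N of it along x. The gripper's body most likely brushed the corner of the carton near (541, -150) mm. The tool ended about 11 mm short in x and I corrected it, and the plate stayed in the grip. If that was contact on the gripper's body, it exceeded the 40 N limit and may count as a failure.

I viewed 14 pictures, crops included.

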